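Load the sampler tray and close it up for the run

TASK

Get the sampler tray ready for its run: with the tray pulled out, stand every amber bottle that is there in a round pocket and every white cartridge in a rectangular pocket. Only when all are in, set the clear cover squarely on the tray inside its rim, then push the tray fully home against its stop, and last swing the red-ball clamp all the way down over the cover. Leave the beaker, jar, tools and mug as they are.

Things in the scene. Friction and masses are not known exactly. Their poses are not given: they have to be found in the camera images.
- bottle_a: amber glass sample bottle with paper label and white cap: round body 40 mm in diameter up to 54 mm, then a shoulder, cap 29 mm in diameter, 74 mm tall in all. Origin: centre of its underside, z up along its axis. May be absent.
- bottle_b: a second bottle like bottle_a. May be absent.
- cartridge_a: white upright filter cartridge with an orange band round its top: a block 30 mm (its x) by 66 mm (its y) by 70 mm tall. Origin: centre of its underside, z up. May be absent.
- cartridge_b: a second cartridge like cartridge_a. May be absent.
- cover: clear plastic cover with blue edges, a box open below: 166 mm (its x) by 194 mm (its y), walls 4 mm, top face at 70 mm, with a solid blue grip bar on top, 84 mm long along its x, 14 mm thick along its y, reaching from 70 to 104 mm height. Origin: centre of its underside, z up. Inside clear height 65 mm.
- tray (a joint): travel of the grey tray on the docking station, m: 0 = fully home against the white stop at the far end, up to 0.11 = pulled out towards the robot. It slides stiffly (about 2 N) along the station's x and stays where left.
- cover_seat (a point): centre of the grey tray's top face, where the cover's origin comes when it is seated; x points along the tray's travel to home, z up. The top face is 46 mm above the table and is framed by a rim 12 mm higher, whose inside measures 174 mm (x) by 202 mm (y); the cover stands on the face inside the rim. The tray is 190 by 220 mm.
- round_1 (a point): floor centre of a round pocket in the tray, 46 mm in diameter, 18 mm deep; axes as cover_seat. For a bottle.
- round_2 (a point): the same for the second round pocket.
- slot_1 (a point): floor centre of a rectangular pocket in the tray, 36 mm (x) by 72 mm (y), 18 mm deep; axes as cover_seat. For a cartridge.
- slot_2 (a point): the same for the second rectangular pocket.
- push_tab (a point): middle of the upper edge, on the robot's side, of the upright red tab on the tray's near end: 60 mm wide (y), 8 mm thick (x), its upper edge 82 mm above the table; axes as cover_seat.
- clamp (a joint): angle of the hold-down clamp, a steel arm with a red ball at its tip, rad: 0 = level, down across the cover (its stop), 1.57 = upright, 1.75 = most open, leaning away from the tray. Stiff: it stays where it is left.
- clamp_ball (a point): centre of the red ball (23 mm in diameter) at the tip of the clamp arm, 90 mm from the pivot. With the clamp down its underside is about 1 mm above the cover's top face when the tray is home.
- clamp_pivot (a point): pivot of the clamp arm (arm 14 mm wide, 12 mm thick), 127 mm above the table on a post beside the tray, on the side of the tray's -y; the clamp turns about this point's x axis. Does not move with the tray.
- beaker: bystander: empty glass beaker, 56 mm in diameter, 72 mm tall, among the things to load. Origin: centre of its underside.
- blue_jar: bystander: white jar with blue lid, 52 mm in diameter, 60 mm tall. Origin: centre of its underside.
- wrench: bystander: wrench lying on the table, 160 mm.
- screwdriver: bystander: screwdriver lying on the table, 180 mm.
- mug: bystander: white mug, 76 mm in diameter, 90 mm tall.

How it is judged:
By the outcome, as a careful person would: the job done as asked, in the order asked, and still so for the second after the job is handed in, with the robot touching nothing.
Of bottle_a, bottle_b, cartridge_a, cartridge_b only 3 to 4 are there at a start; the rules pass over those that are not, and their reading is None.
At some moment in a run one of cover may be knocked a few centimetres aside while the robot is not near it.
Once in a run the grip may slacken for a moment while it holds something.
It also fails if it takes over 208 s, if anything falls off the work surface, if the arm or the gripper's body presses on something with over 40 N, if the wrist force passes 120 N, or if a joint passes its speed limit or range.

ROBOT

A 6-joint arm with a two-finger parallel gripper is mounted at the origin on the work surface. World frame = base frame: x ahead of the robot, y to its left, z up, the work surface at z = 0. Lengths are in mm, angles in rad, forces in N, time in s.
With the tool pointing down it reaches from about 250 to 725 mm from the base axis. Payload 9.7 kg.
Tool frame: the origin (TCP) lies at the centre of the arm's flange, where the gripper is bolted on; the fingertips stand 173 mm ahead of it and the grasp point (between the pads) lies env.pinch_z ahead of it (env.pinch_z is the distance from the TCP to the grasp point, in mm); z points along the fingers, y is the line along which they close (so a half turn about z gives the same grasp; the last joint's range is limited). The gripper opens to 85 mm and grips with 20 to 120 N. Pads are 22 mm wide; open, the fingers measure 114 mm over their backs; the gripper's body (76 mm by 85 mm) begins 54 mm behind the grasp point. The pads swing forward as they close: fully open they stand 13 mm farther back than shut.
Start: joints at [1.311, 0.087, 0.176, 1.66, 0, 1.571], TCP at [141.285, 531.541, 404.684] pointing down, gripper open.
Joint ranges: [-3.13, 3.13], [-0.85, 1.81], [-1.15, 1.24], [-2.2, 2.28], [-1.44, 1.52], [-3.14, 3.14]. Speed limits (rad/s): [2.22, 2.22, 2.57, 3.14, 3.14, 3.14].

INTERFACE

Orientations are given as a unit quaternion [x, y, z, w].
In Python, from rig import env gives the robot as it stands.
- The arm moves only by the tool carry_out, never from a script. Its argument "motion" is a list of rows, each an object of numbers: "tx", "ty", "tz": the shift along the tool's x, y, z in mm; "wx", "wy", "wz": the turn, a rotation vector about the tool's x, y, z in rad; "fingers": the closure, from 0 (fully open) to 1 (shut). A call has 1 to 8 rows; each row is the pose to reach, as a shift and turn from the pose commanded when the call began, along the tool's axes at that moment; what a row does not reach only later rows make up. A row lasts 1/8 s, in which the tool goes at most 62.5 mm and 10.7 degrees, less where a joint would pass 70% of its speed; a pose out of reach is approached as far as the arm can. A call with a gripper value outside its range is refused whole. The fingers move at their own pace and stop on an object; the grip force is fixed at half the most. Time passes only in rows, so rows that repeat a pose let the fingers close. It gives the time, the measured TCP pose, the force, the opening and the grip force at its end, in the units of the state.
- env.observe(): the state, without advancing time (a new reading comes with each control period).
- env.read_camera(name): name is "scene" or "side" or "wrist"; returns a dict with "pixels" (480x640x3 uint8, red, green, blue), "fov_y" (degrees; the focal length in pixels is half the picture's height over the tangent of half this angle, whatever the lens; pixels are square), "cx", "cy" (the principal point, pixels), "extrinsics" (4x4, takes a point from camera to world coordinates). Camera axes: x right, y down, z forward; pixel columns grow to the right and rows downward; lengths in mm; the calibration is good to about 2 mm. A picture is of the moment at which its call begins. There is no depth.
- env.job_done(): hands the job in; it is judged then, once.
The state is a dict: "clock": time; "joint_pos": joint angles; "joint_vel": joint speeds; "tau": joint torques, N m; "tool_pos": TCP position; "tool_rot": TCP orientation; "wrist_force": force on the tool from outside, world axes, zero at the start; "ft_torque": the same for the moment, N m; "opening": finger opening in mm; "gripper_force": force on a finger pad.
Only numpy, scipy, OpenCV 4.12 (cv2) and the standard library are available. Lean on these libraries where they do the work, as an engineer would, in place of code of your own. Each camera call takes 0.05 s, during which the arm holds its last target. There are 200 camera calls.

## Working session

There is one attempt and no reset: what is moved stays moved. The work goes in short steps, Python scripts to look and compute and a tool call to move; the robot and the scene stay as the last step left them, time stands still between calls to the robot, and variables do not carry over. Pictures are saved under pics/ and viewed, at most 14 in all, crops included, and the job is handed in when it is done.

Besides the shell and the picture viewer there is one more tool, called by a JSON object that holds its "fn" and its "kwargs", one argument or row to a line. carry_out: Moves the arm, as the interface text tells. Its arguments: {"type":"object","properties":{"motion":{"type":"array"}},"required":["motion"]}

```bash
ls; mkdir -p pics
cat > h.py <<'E'
import numpy as np, cv2
from rig import env
def snap(n,save=None):
    c=env.read_camera(n)
    if save: cv2.imwrite(f'pics/{save}.png',c['pixels'][:,:,::-1])
    return c
def K(c):
    f=240/np.tan(np.radians(c['fov_y'])/2); return f
def ray(c,u,v):
    E=np.array(c['extrinsics']); d=np.array([(u-c['cx'])/K(c),(v-c['cy'])/K(c),1.]); d=E[:3,:3]@d
    return E[:3,3],d/np.linalg.norm(d)
def onz(c,u,v,z):
    o,d=ray(c,u,v); return o+d*(z-o[2])/d[2]
def proj(c,p):
    E=np.linalg.inv(np.array(c['extrinsics'])); q=E[:3,:3]@np.array(p,float)+E[:3,3]
    return np.array([c['cx']+K(c)*q[0]/q[2],c['cy']+K(c)*q[1]/q[2]])
E
python3 - <<'E'
from h import *
for n in ['scene','side','wrist']:
    c=snap(n,n+'0'); print(n,c['fov_y'],c['cx'],c['cy'],np.round(c['extrinsics'],3).tolist())
o=env.observe(); print(env.pinch_z,o)
E
```

```text
pics
scene 42.110460930803 319.87303577911 242.02542518771696 [[-0.272, 0.555, -0.786, 1997.639], [0.962, 0.164, -0.217, 378.833], [0.008, -0.815, -0.579, 1149.938], [0.0, 0.0, 0.0, 1.0]]
side 51.37931650413169 325.798256674392 241.89029758046746 [[0.995, -0.054, 0.089, 387.723], [-0.104, -0.587, 0.803, -1331.889], [0.009, -0.808, -0.59, 1068.326], [0.0, 0.0, 0.0, 1.0]]
wrist 70.9004828776975 321.0398393089683 242.14353597827767 [[0.257, 0.915, 0.311, 60.501], [0.966, -0.243, -0.084, 553.291], [-0.002, 0.322, -0.947, 373.959], [0.0, 0.0, 0.0, 1.0]]
154.70000000000002 {'clock': 0.15, 'joint_pos': array([1.31098537e+00, 8.73290690e-02, 1.75303306e-01, 1.65976709e+00,
       7.88258907e-06, 1.57079081e+00]), 'joint_vel': array([ 0.00140579, -0.0012985 ,  0.00147244,  0.00075007,  0.00038126,
       -0.00099665]), 'tau': array([-1.66006692e-03, -5.20758748e+01,  4.65045261e+01,  1.38645392e-02,
       -4.87006719e-05, -1.96039298e-05]), 'tool_pos': array([141.29482508, 531.54841141, 404.14180353]), 'tool_rot': array([ 1.29537667e-01,  9.91574377e-01, -4.93553987e-04, -6.84546473e-05]), 'wrist_force': array([-0.01547859,  0.14621792, -1.03125658]), 'ft_torque': array([-0.03109052,  0.00741384, -0.04775714]), 'gripper_force': 0.0, 'opening': 85.32353049371477}
```

View pics/scene0.png

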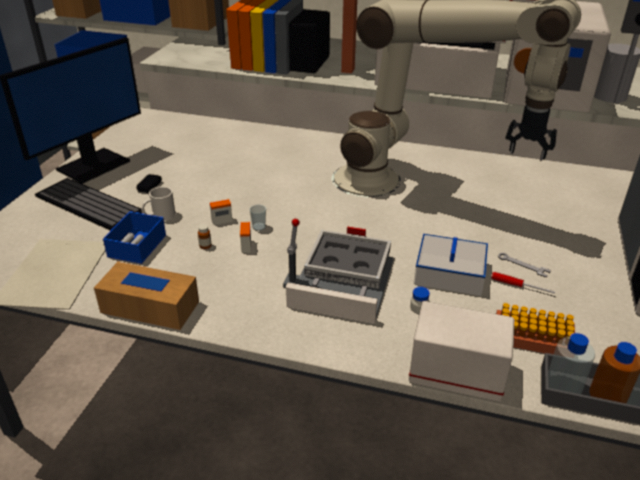

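View pics/side0.png

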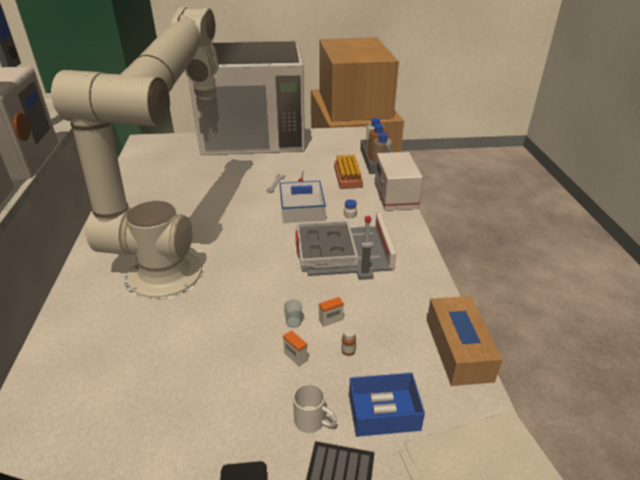

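The scene picture shows one bottle at (204,238), cartridges at (221,211) and (246,237), the beaker at (258,217), the tray near (345,260) pulled out with its red tab at (356,231), the cover at (452,262) with its bar along the view, and the clamp ball at (295,222). The side picture agrees: bottle (349,343), cartridges (331,310) and (296,346), cover (302,200).

```bash
cat >> h.py <<'E'
def tri(c1,p1,c2,p2):
    o1,d1=ray(c1,*p1);o2,d2=ray(c2,*p2)
    t=np.linalg.lstsq(np.c_[d1,-d2],o2-o1,rcond=None)[0]
    a=o1+d1*t[0];b=o2+d2*t[1]; return (a+b)/2,np.linalg.norm(a-b)
def blobs(c,lo,hi,roi=None,amin=15):
    h=cv2.cvtColor(c['pixels'],cv2.COLOR_RGB2HSV); m=cv2.inRange(h,np.array(lo),np.array(hi))
    if roi:
        z=np.zeros_like(m);x0,y0,x1,y1=roi;z[y0:y1,x0:x1]=m[y0:y1,x0:x1];m=z
    n,l,s,ce=cv2.connectedComponentsWithStats(m)
    return [(np.round(ce[i],1).tolist(),s[i].tolist()) for i in range(1,n) if s[i][4]>=amin],l
E
python3 - <<'E'
from h import *
s=snap('scene');d=snap('side')
R={}
for n,c,roi in [('scene',s,(190,190,300,260)),('side',d,(270,280,370,370))]:
    print(n,'orange',blobs(c,(3,140,120),(16,255,255),roi,8)[0])
for n,c,roi in [('scene',s,(280,200,380,250)),('side',d,(280,200,380,280))]:
    print(n,'red',blobs(c,(170,120,70),(180,255,255),roi,4)[0],blobs(c,(0,150,70),(2,255,255),roi,4)[0])
for n,c,roi in [('scene',s,(400,225,500,300)),('side',d,(270,160,335,230))]:
    print(n,'blue',blobs(c,(100,120,60),(125,255,255),roi,8)[0])
print('ball',tri(s,(295,222.5),d,(368,218)))
print('c1',tri(s,(220.5,204),d,(331.5,303.5)),'c2',tri(s,(245.5,228.5),d,(295,340.5)))
print('c1x',tri(s,(220.5,204),d,(295,340)),'c2x',tri(s,(245.5,228.5),d,(331,304)))
print('bot',tri(s,(204,230),d,(349,334)))
print('beaker',tri(s,(258,208),d,(293,303)))
print('tab',tri(s,(356,229),d,(298,234)))
print('cover bar',tri(s,(455,240),d,(302,186)))
for p in [(315,233),(391,240),(383,283),(303,275)]: print('tray',onz(s,*p,58))
E
```

```text
scene orange [([219.8, 203.1], [210, 199, 21, 9, 117]), ([244.5, 228.1], [240, 222, 10, 14, 127])]
side orange [([330.7, 303.9], [319, 297, 24, 15, 205]), ([294.7, 340.3], [283, 331, 24, 20, 247]), ([348.4, 340.3], [343, 337, 12, 7, 36])]
scene red [] [([295.1, 222.0], [293, 219, 6, 7, 32]), ([356.1, 231.0], [348, 228, 17, 7, 94])]
side red [] [([367.5, 218.7], [366, 217, 4, 4, 13])]
scene blue [([453.3, 248.0], [451, 238, 7, 23, 82]), ([456.0, 270.9], [417, 263, 69, 15, 112]), ([420.6, 293.2], [413, 287, 16, 13, 177])]
side blue [([301.4, 189.1], [292, 186, 19, 7, 115])]
ball (array([660.68264932, -60.67939131, 216.68215146]), np.float64(1.992901150942585))
c1 (array([ 515.00446086, -347.79156587,  137.43606929]), np.float64(1.2385468326681683)) c2 (array([ 410.07933871, -321.07178262,  -20.19789238]), np.float64(8.327487315709096))
c1x (array([ 410.18660856, -400.65932664,   64.24437782]), np.float64(2.0591517042701533)) c2x (array([ 521.96523187, -269.88797712,   64.39879077]), np.float64(3.3974615805484887))
bot (array([ 559.06683643, -391.25252938,   61.09390431]), np.float64(0.2692084172501518))
beaker (array([ 412.52588864, -267.78126981,   74.65059455]), np.float64(0.4120395548766259))
tab (array([447.81730117,  64.98589054,  81.20192888]), np.float64(2.3773857081699203))
cover bar (array([476.53349401, 358.51675428, 109.37172291]), np.float64(15.340205485859846))
tray [473.38469384 -58.73448271  58.        ]
tray [443.93806618 173.59191216  58.        ]
tray [654.74724353 190.08277674  58.        ]
tray [683.14699479 -33.13772921  58.        ]
```

{"fn": "carry_out", "kwargs": {
  "motion": [
    {"tx": -25,"ty": -12,"tz": -10},
    {"tx": -80,"ty": -38,"tz": -20},
    {"tx": -135,"ty": -64,"tz": -20},
    {"tx": -190,"ty": -90,"tz": -20},
    {"tx": -245,"ty": -116,"tz": -20},
    {"tx": -300,"ty": -142,"tz": -20},
    {"tx": -355,"ty": -168,"tz": -20},
    {"tx": -410,"ty": -194,"tz": -20}
  ]
}}

```text
invalid input at $.motion[0]: expected keys tx, ty, tz, wx, wy, wz, fingers
```

{"fn": "carry_out", "kwargs": {
  "motion": [
    {"tx": -30,"ty": -15},
    {"tx": -40,"ty": -20},
    {"tx": -40,"ty": -20}
  ]
}}

```text
invalid input at $.motion[0]: expected keys tx, ty, tz, wx, wy, wz, fingers
```

Run:
```python
from h import *
c=snap('wrist','w1'); o=env.observe(); print(o['clock'],o['tool_pos'],o['tool_rot'],o['joint_pos'])
```

```text
0.3 [141.29721611 531.54440947 404.44392511] [ 1.29562304e-01  9.91571256e-01 -2.29266794e-04 -3.71898038e-05] [1.31097799e+00 8.71076413e-02 1.75654540e-01 1.65980753e+00
 1.43610844e-05 1.57083309e+00]
```

View pics/w1.png

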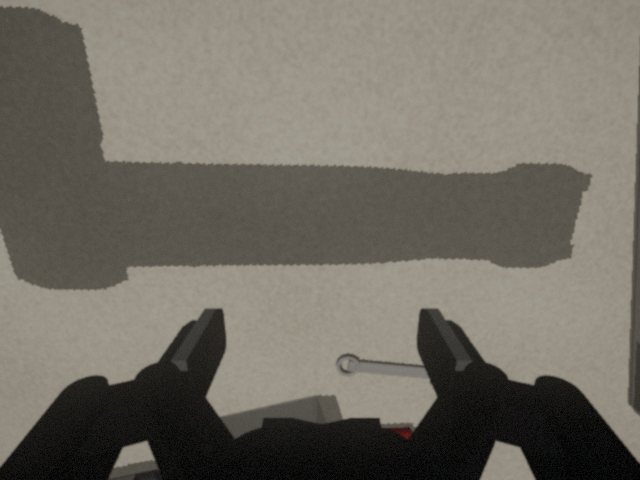

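{"fn": "carry_out", "kwargs": {
  "motion": [
    {"tx": -25,"ty": -19,"tz": -10,"wx": 0,"wy": 0,"wz": 0.14,"fingers": 0},
    {"tx": -70,"ty": -53,"tz": -20,"wx": 0,"wy": 0,"wz": 0.28,"fingers": 0},
    {"tx": -115,"ty": -87,"tz": -30,"wx": 0,"wy": 0,"wz": 0.42,"fingers": 0},
    {"tx": -160,"ty": -121,"tz": -30,"wx": 0,"wy": 0,"wz": 0.56,"fingers": 0},
    {"tx": -205,"ty": -155,"tz": -30,"wx": 0,"wy": 0,"wz": 0.7,"fingers": 0},
    {"tx": -250,"ty": -189,"tz": -30,"wx": 0,"wy": 0,"wz": 0.84,"fingers": 0},
    {"tx": -295,"ty": -223,"tz": -30,"wx": 0,"wy": 0,"wz": 0.98,"fingers": 0},
    {"tx": -335,"ty": -253,"tz": -30,"wx": 0,"wy": 0,"wz": 1.12,"fingers": 0}
  ]
}}

```text
clock: 1.3
tool_pos: [400.9, 199.2, 434.8]
tool_rot: [0.638, 0.77, 0.0, 0.0]
wrist_force: [-0.2, 1.1, -0.2]
opening: 85.8
gripper_force: 0.0
```

Run:
```python
from h import *
o=env.observe(); print(o['clock'],o['tool_pos'],o['tool_rot'],o['joint_pos'])
```

```text
1.3 [400.85579348 199.19245355 434.84829941] [6.38407736e-01 7.69698301e-01 2.70914380e-04 1.21429149e-04] [ 4.61179579e-01 -1.42668039e-01  1.06691612e-02  1.72353977e+00
 -2.48400786e-06  1.84603525e+00]
```

{"fn": "carry_out", "kwargs": {
  "motion": [
    {"tx": -30,"ty": 9,"tz": 0,"wx": 0,"wy": 0,"wz": 0.02,"fingers": 0},
    {"tx": -80,"ty": 24,"tz": 0,"wx": 0,"wy": 0,"wz": 0.05,"fingers": 0},
    {"tx": -130,"ty": 39,"tz": 0,"wx": 0,"wy": 0,"wz": 0.08,"fingers": 0},
    {"tx": -180,"ty": 54,"tz": 0,"wx": 0,"wy": 0,"wz": 0.1,"fingers": 0},
    {"tx": -230,"ty": 69,"tz": 0,"wx": 0,"wy": 0,"wz": 0.1,"fingers": 0},
    {"tx": -280,"ty": 84,"tz": 0,"wx": 0,"wy": 0,"wz": 0.1,"fingers": 0},
    {"tx": -333,"ty": 99,"tz": 0,"wx": 0,"wy": 0,"wz": 0.1,"fingers": 0},
    {"tx": -333,"ty": 99,"tz": 0,"wx": 0,"wy": 0,"wz": 0.1,"fingers": 0}
  ]
}}

```text
clock: 2.3
tool_pos: [561.6, -110.1, 433.1]
tool_rot: [0.676, 0.737, -0.001, -0.001]
wrist_force: [-0.3, 0.0, -0.7]
opening: 85.2
gripper_force: 0.0
```

```bash
cat >> h.py <<'E'
def yawof(o=None):
    q=(o or env.observe())['tool_rot']; return 2*np.arctan2(q[1],q[0])
def mv(x,y,z,yaw):
    """tool-frame shift and wz from the present pose to world TCP x,y,z and tool-x yaw"""
    o=env.observe(); a=yawof(o); d=np.array([x,y,z])-o['tool_pos']
    w=-(yaw-a); w=(w+np.pi)%(2*np.pi)-np.pi
    xh=np.array([np.cos(a),np.sin(a)]); yh=np.array([np.sin(a),-np.cos(a)])
    print('tx %.1f ty %.1f tz %.1f wz %.3f | len %.0f'%(d[:2]@xh,d[:2]@yh,-d[2],w,np.linalg.norm(d)))
E
python3 - <<'E'
from h import *
c=snap('wrist','w2'); o=env.observe(); print(o['clock'],o['tool_pos'],yawof(o),o['joint_pos'])
E
```

```text
2.35 [ 560.91822547 -108.60569691  433.71706619] 1.6592264376853558 [-1.91272003e-01  1.54087164e-01  3.06591677e-01  1.72500092e+00
  8.85521137e-05  1.29109414e+00]
```

View pics/w2.png

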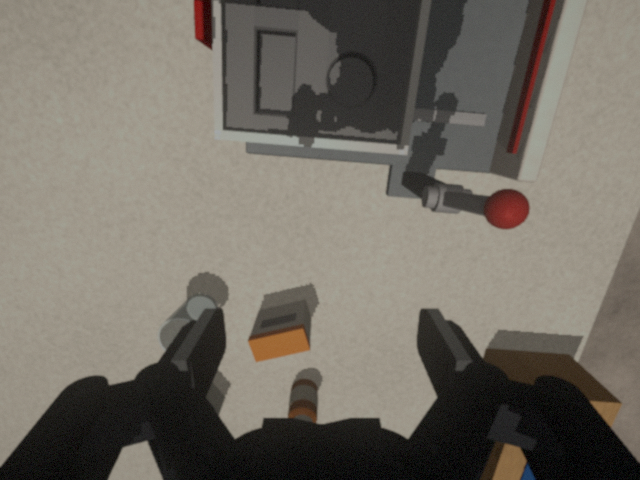

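Slot at (277,72), round pocket at (351,80), clamp ball at (507,208) leaning away; the tray's other half is above the frame, so I shift +y for a full view.

{"fn": "carry_out", "kwargs": {
  "motion": [
    {"tx": 40,"ty": 0,"tz": 0,"wx": 0,"wy": 0,"wz": 0,"fingers": 0},
    {"tx": 90,"ty": 0,"tz": 0,"wx": 0,"wy": 0,"wz": 0,"fingers": 0},
    {"tx": 120,"ty": 0,"tz": 0,"wx": 0,"wy": 0,"wz": 0,"fingers": 0},
    {"tx": 120,"ty": 0,"tz": 0,"wx": 0,"wy": 0,"wz": 0,"fingers": 0}
  ]
}}

```text
clock: 2.85
tool_pos: [548.7, 15.0, 435.3]
tool_rot: [0.673, 0.74, 0.0, 0.0]
wrist_force: [-0.2, -0.7, 0.1]
opening: 85.2
gripper_force: 0.0
```

Run:
```python
from h import *
c=snap('wrist','w3'); o=env.observe(); print(o['clock'],o['tool_pos'],yawof(o))
np.save('w3E.npy',c['extrinsics'])
```

```text
2.9 [548.89245416  13.83445301 435.1903947 ] 1.6647364075090472
```

View pics/w3.png

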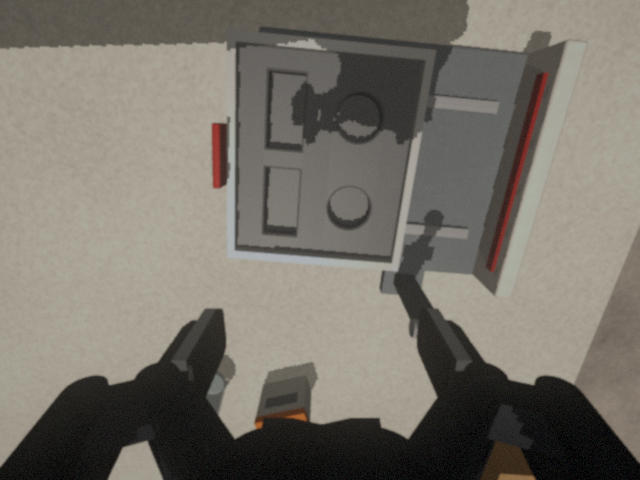

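Slots at (287,110) and (281,201), rounds at (358,117) and (349,207), tab at (219,155), tray rim corners around (232,40)–(435,48)–(405,262)–(232,255). I enlarge to read the edges.

Run:
```python
from h import *
i=cv2.imread('pics/w3.png')[30:270,210:450]
i=cv2.convertScaleAbs(i,alpha=1.6,beta=10)
cv2.imwrite('pics/w3c.png',cv2.resize(i,None,fx=2.5,fy=2.5,interpolation=cv2.INTER_CUBIC))
```

```text
(no output)
```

View pics/w3c.png

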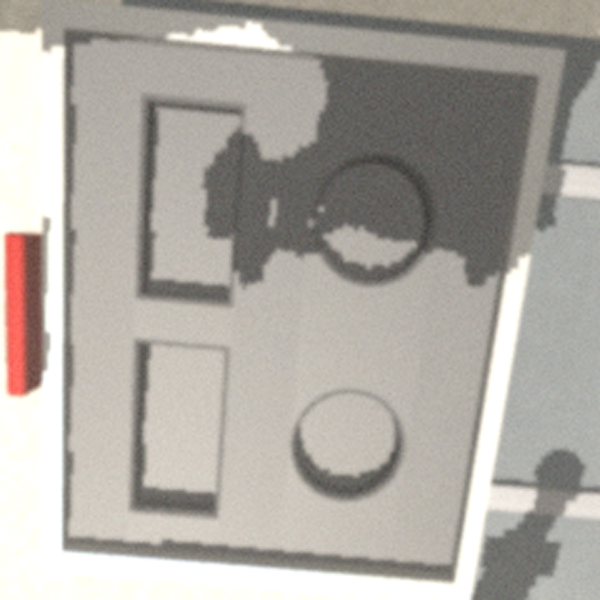

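Run:
```python
from h import *
c=env.read_camera('wrist'); c['extrinsics']=np.load('w3E.npy')
P=lambda u,v,z: onz(c,u/2.5+210-.3,v/2.5+30-.3,z)[:2]
for n,q in [('slU',[(145,98),(243,104),(232,304),(140,298)]),('slL',[(137,340),(229,346),(217,517),(130,510)]),('rimtop',[(68,32),(541,72),(455,580),(65,549)])]:
    w=np.array([P(*p,46 if n[0]=='s' else 58) for p in q])
    e=[np.linalg.norm(w[i]-w[i-1]) for i in range(4)]
    a=w[1]-w[0]+w[2]-w[3]; b=w[0]-w[3]+w[1]-w[2]
    print(n,w.round(1).tolist(),'ctr',w.mean(0).round(1),'sides',np.round(e,1),'yaw',np.arctan2(a[1],a[0]).round(4),np.arctan2(-b[0],b[1]).round(4))
ru=P(374,218,46);rl=P(348,444,46)
print('ru',ru,[np.linalg.norm(P(317,218,46)-P(431,218,46)),np.linalg.norm(P(374,153,46)-P(374,284,46))])
print('rl',rl,[np.linalg.norm(P(293,444,46)-P(403,444,46)),np.linalg.norm(P(348,390,46)-P(348,498,46))])
d=ru-rl;print('yaw',np.arctan2(-d[0],d[1]),np.linalg.norm(d))
print('tab top',P(7,233,82),P(7,393,82))
```

```text
slU [[484.6, 146.0], [522.2, 147.5], [523.7, 73.0], [485.8, 71.8]] ctr [504.1 109.6] sides [74.2 37.6 74.5 37.9] yaw 0.0354 0.0179
slL [[485.2, 54.7], [523.7, 55.9], [524.0, -19.7], [485.1, -20.1]] ctr [504.5  17.7] sides [74.8 38.5 75.6 38.9] yaw 0.0201 0.0016
rimtop [[457.8, 163.3], [630.8, 166.7], [631.9, -35.1], [459.3, -36.7]] ctr [545.   64.5] sides [200.  173.1 201.8 172.6] yaw 0.0147 0.0064
ru [577.6145908  111.51771298] [np.float64(45.56963911424448), np.float64(49.181343719733974)]
rl [578.41478798  18.9839833 ] [np.float64(47.854861429242966), np.float64(47.98927412411794)]
yaw 0.008647411483653542 92.53718951083249
tab top [442.43760136  92.61846183] [441.90970477  34.4189913 ]
```

{"fn": "carry_out", "kwargs": {
  "motion": [
    {"tx": -30,"ty": -8,"tz": 0,"wx": 0,"wy": 0,"wz": 0,"fingers": 0},
    {"tx": -80,"ty": -22,"tz": 0,"wx": 0,"wy": 0,"wz": 0.02,"fingers": 0},
    {"tx": -138,"ty": -38,"tz": 0,"wx": 0,"wy": 0,"wz": 0.05,"fingers": 0},
    {"tx": -196,"ty": -54,"tz": 0,"wx": 0,"wy": 0,"wz": 0.08,"fingers": 0},
    {"tx": -254,"ty": -70,"tz": 0,"wx": 0,"wy": 0,"wz": 0.09,"fingers": 0},
    {"tx": -312,"ty": -86,"tz": 0,"wx": 0,"wy": 0,"wz": 0.09,"fingers": 0},
    {"tx": -360,"ty": -99,"tz": 0,"wx": 0,"wy": 0,"wz": 0.09,"fingers": 0},
    {"tx": -386,"ty": -106,"tz": 0,"wx": 0,"wy": 0,"wz": 0.09,"fingers": 0}
  ]
}}

```text
clock: 3.95
tool_pos: [477.5, -384.9, 434.3]
tool_rot: [0.708, 0.706, -0.0, -0.0]
wrist_force: [-0.1, 0.1, -0.1]
opening: 85.8
gripper_force: 0.0
```

Run:
```python
from h import *
c=snap('wrist','w4'); o=env.observe(); print(o['clock'],o['tool_pos'],yawof(o))
np.save('w4E.npy',c['extrinsics'])
for b in blobs(c,(3,140,100),(16,255,255),None,200)[0]: print(b)
```

```text
4.0 [ 477.15154019 -386.64982227  433.78881139] 1.5675686964312663
([257.1, 227.2], [228, 196, 61, 64, 1639])
```

View pics/w4.png

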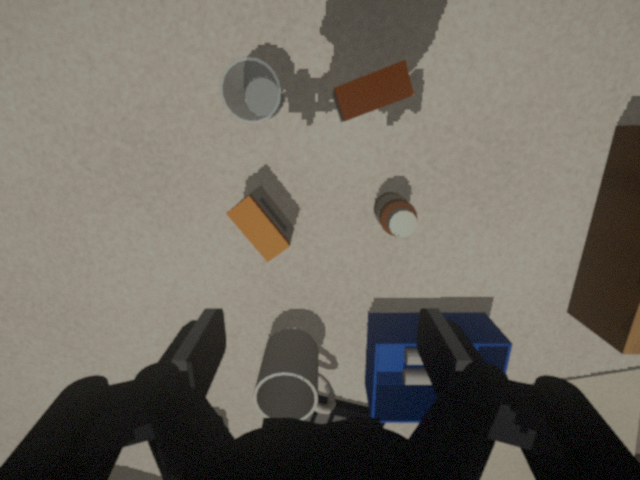

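Beaker at (251,90), cartridges' tops at (374,91) and (257,227), bottle cap at (402,223), mug and blue bin below.

```bash
cat > obj.py <<'E'
from h import *
def rect_top(c,roi,z=70,lo=(3,120,30),hi=(16,255,255),bandlow=None):
    h=cv2.cvtColor(c['pixels'],cv2.COLOR_RGB2HSV); m=cv2.inRange(h,np.array(lo),np.array(hi))
    q=np.zeros_like(m);x0,y0,x1,y1=roi;q[y0:y1,x0:x1]=m[y0:y1,x0:x1]
    k=max(cv2.findContours(q,cv2.RETR_EXTERNAL,cv2.CHAIN_APPROX_NONE)[0],key=cv2.contourArea)
    w=np.array([onz(c,*p[0],z)[:2] for p in k],np.float32)
    (cx,cy),(a,b),t=cv2.minAreaRect(w)
    box=cv2.boxPoints(((cx,cy),(a,b),t)); e=[box[1]-box[0],box[2]-box[1]]; s=max(e,key=np.linalg.norm)
    print('ctr',(round(cx,1),round(cy,1)),'size',round(a,1),round(b,1),'long axis angle',round(float(np.arctan2(s[1],s[0])),3))
E
python3 - <<'E'
from obj import *
c=env.read_camera('wrist')
rect_top(c,(220,190,300,270)); rect_top(c,(325,55,420,125))
h=cv2.cvtColor(c['pixels'],cv2.COLOR_RGB2HSV)
m=cv2.inRange(h,(0,0,120),(180,60,255)); 
print(h[223,402],h[200,360])
q=c['pixels'][200:245,380:425].astype(int); mm=((q[:,:,2]>110)&(q[:,:,0]-q[:,:,2]<40)).astype(np.uint8)
n,l,s,ce=cv2.connectedComponentsWithStats(mm); print(s,ce)
for p in [(402,223)]: print('cap',onz(c,*p,74), np.linalg.norm(onz(c,389,223,74)-onz(c,416,223,74)))
print('beaker',onz(c,251,90,72))
E
```

```text
ctr (412.3, -400.5) size 32.2 66.3 long axis angle -0.936
ctr (524.4, -270.5) size 66.8 30.2 long axis angle 0.344
[ 34  23 158] [ 21  31 154]
[[   0    0   39   35  606]
 [   0    0   45   45 1419]] [[13.48019802 10.67161716]
 [25.6384778  26.83791402]]
cap [ 558.164634   -395.60649846   74.        ] 27.350530577064177
beaker [ 413.48718339 -271.44007568   72.        ]
```

{"fn": "carry_out", "kwargs": {
  "motion": [
    {"tx": 20,"ty": 8,"tz": 10,"wx": 0,"wy": 0,"wz": 0.17,"fingers": 0},
    {"tx": 40,"ty": 16,"tz": 25,"wx": 0,"wy": 0,"wz": 0.35,"fingers": 0},
    {"tx": 60,"ty": 24,"tz": 40,"wx": 0,"wy": 0,"wz": 0.53,"fingers": 0},
    {"tx": 80,"ty": 32,"tz": 60,"wx": 0,"wy": 0,"wz": 0.71,"fingers": 0},
    {"tx": 100,"ty": 40,"tz": 80,"wx": 0,"wy": 0,"wz": 0.89,"fingers": 0},
    {"tx": 116,"ty": 47,"tz": 95,"wx": 0,"wy": 0,"wz": 1.07,"fingers": 0},
    {"tx": 116,"ty": 47,"tz": 104,"wx": 0,"wy": 0,"wz": 1.224,"fingers": 0},
    {"tx": 116,"ty": 47,"tz": 104,"wx": 0,"wy": 0,"wz": 1.224,"fingers": 0}
  ]
}}

```text
clock: 5.05
tool_pos: [525.6, -265.2, 330.2]
tool_rot: [0.985, 0.174, -0.0, -0.0]
wrist_force: [0.9, 0.4, 0.2]
opening: 85.6
gripper_force: 0.0
```

Run:
```python
from obj import *
c=snap('wrist','w5'); mv(524.4,-270.5,208,0.344)
```

```text
tx -3.0 ty 4.3 tz 122.9 wz 0.007 | len 123
```

View pics/w5.png

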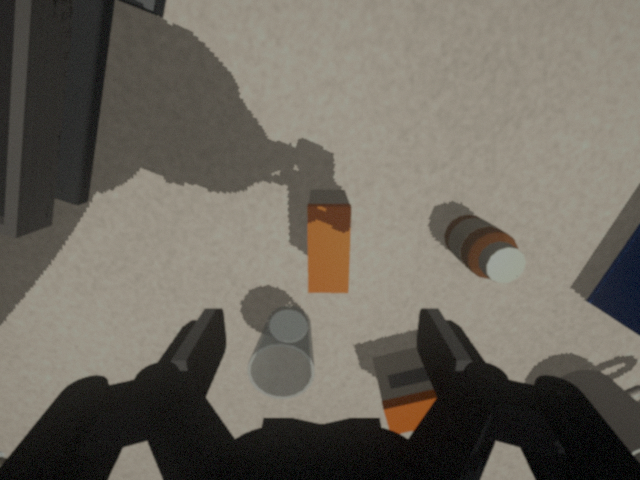

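Cartridge B's top sits at (329,250), aligned with the fingers; the beaker (281,365) is well outside the left finger's path? I re-measure it from here.

Run:
```python
from obj import *
c=env.read_camera('wrist'); rect_top(c,(295,195,365,300)); print('beaker',onz(c,281,365,72))
mv(524.4,-270.5,208,0.344)
```

```text
ctr (525.7, -269.8) size 67.4 30.0 long axis angle 0.351
beaker [ 418.80879629 -268.98202637   72.        ]
tx -3.0 ty 4.1 tz 123.2 wz 0.007 | len 123
```

{"fn": "carry_out", "kwargs": {
  "motion": [
    {"tx": -2,"ty": 4,"tz": 20,"wx": 0,"wy": 0,"wz": 0,"fingers": 0},
    {"tx": -2,"ty": 4,"tz": 60,"wx": 0,"wy": 0,"wz": 0,"fingers": 0},
    {"tx": -2,"ty": 4,"tz": 100,"wx": 0,"wy": 0,"wz": 0,"fingers": 0},
    {"tx": -2,"ty": 4,"tz": 123,"wx": 0,"wy": 0,"wz": 0,"fingers": 0},
    {"tx": -2,"ty": 4,"tz": 123,"wx": 0,"wy": 0,"wz": 0,"fingers": 0.9},
    {"tx": -2,"ty": 4,"tz": 123,"wx": 0,"wy": 0,"wz": 0,"fingers": 0.9},
    {"tx": -2,"ty": 4,"tz": 123,"wx": 0,"wy": 0,"wz": 0,"fingers": 0.9},
    {"tx": -2,"ty": 4,"tz": 123,"wx": 0,"wy": 0,"wz": 0,"fingers": 0.9}
  ]
}}

```text
clock: 6.15
tool_pos: [525.9, -270.3, 209.5]
tool_rot: [0.985, 0.173, 0.001, 0.001]
wrist_force: [-0.1, 0.0, 7.4]
opening: 29.4
gripper_force: 60.4
```

{"fn": "carry_out", "kwargs": {
  "motion": [
    {"tx": 0,"ty": 0,"tz": 0,"wx": 0,"wy": 0,"wz": 0,"fingers": 0.9},
    {"tx": 0,"ty": 0,"tz": -20,"wx": 0,"wy": 0,"wz": 0,"fingers": 0.9},
    {"tx": 0,"ty": 0,"tz": -60,"wx": 0,"wy": 0,"wz": 0,"fingers": 0.9},
    {"tx": 0,"ty": 0,"tz": -100,"wx": 0,"wy": 0,"wz": 0,"fingers": 0.9},
    {"tx": 0,"ty": 0,"tz": -110,"wx": 0,"wy": 0,"wz": 0,"fingers": 0.9}
  ]
}}

```text
clock: 6.78
tool_pos: [525.8, -270.3, 320.8]
tool_rot: [0.985, 0.173, 0.002, 0.001]
wrist_force: [0.1, -0.1, -1.9]
opening: 29.6
gripper_force: 59.7
```

Run:
```python
from obj import *
o=env.observe(); print(o['tool_pos'],o['gripper_force'],o['opening'],yawof(o)); mv(504,17.7,318,1.581); mv(504,-100,318,1.581)
```

```text
[ 525.79338587 -270.28164751  320.75510136] 59.67015087604523 29.609842226295587 0.34798832743443603
tx 77.7 ty -278.2 tz 2.8 wz -1.233 | len 289
tx 37.6 ty -167.5 tz 2.8 wz -1.233 | len 172
```

{"fn": "carry_out", "kwargs": {
  "motion": [
    {"tx": 8,"ty": -25,"tz": 0,"wx": 0,"wy": 0,"wz": -0.1,"fingers": 0.9},
    {"tx": 23,"ty": -78,"tz": 0,"wx": 0,"wy": 0,"wz": -0.27,"fingers": 0.9},
    {"tx": 40,"ty": -134,"tz": 0,"wx": 0,"wy": 0,"wz": -0.45,"fingers": 0.9},
    {"tx": 57,"ty": -190,"tz": 0,"wx": 0,"wy": 0,"wz": -0.63,"fingers": 0.9},
    {"tx": 74,"ty": -246,"tz": 0,"wx": 0,"wy": 0,"wz": -0.81,"fingers": 0.9},
    {"tx": 91,"ty": -302,"tz": 0,"wx": 0,"wy": 0,"wz": -0.99,"fingers": 0.9},
    {"tx": 104,"ty": -346,"tz": 0,"wx": 0,"wy": 0,"wz": -1.15,"fingers": 0.9},
    {"tx": 109,"ty": -365,"tz": 0,"wx": 0,"wy": 0,"wz": -1.233,"fingers": 0.9}
  ]
}}

```text
clock: 7.78
tool_pos: [503.0, 112.5, 316.5]
tool_rot: [0.701, 0.713, -0.001, -0.0]
wrist_force: [0.2, 0.1, -1.5]
opening: 29.1
gripper_force: 59.9
```

{"fn": "carry_out", "kwargs": {
  "motion": [
    {"tx": 0,"ty": 0,"tz": 0,"wx": 0,"wy": 0,"wz": 0,"fingers": 0.9},
    {"tx": 0,"ty": 0,"tz": 0,"wx": 0,"wy": 0,"wz": 0,"fingers": 0.9}
  ]
}}

```text
clock: 8.02
tool_pos: [503.5, 109.7, 317.0]
tool_rot: [0.704, 0.71, -0.0, -0.0]
wrist_force: [0.0, 0.5, -2.3]
opening: 29.4
gripper_force: 59.8
```

Run:
```python
from obj import *
o=env.observe(); print(o['tool_pos'],o['gripper_force'],o['opening'],yawof(o)); mv(504,110,275,1.581)
```

```text
[503.48910748 109.69592679 317.01274905] 59.844253063201904 29.41310282650378 1.5791605673949787
tx 0.3 ty 0.5 tz 42.0 wz -0.002 | len 42
```

{"fn": "carry_out", "kwargs": {
  "motion": [
    {"tx": 0,"ty": 0.5,"tz": 20,"wx": 0,"wy": 0,"wz": 0,"fingers": 0.9},
    {"tx": 0,"ty": 0.5,"tz": 45,"wx": 0,"wy": 0,"wz": 0,"fingers": 0.9},
    {"tx": 0,"ty": 0.5,"tz": 55,"wx": 0,"wy": 0,"wz": 0,"fingers": 0.9},
    {"tx": 0,"ty": 0.5,"tz": 61,"wx": 0,"wy": 0,"wz": 0,"fingers": 0.9},
    {"tx": 0,"ty": 0.5,"tz": 67,"wx": 0,"wy": 0,"wz": 0,"fingers": 0.9},
    {"tx": 0,"ty": 0.5,"tz": 70,"wx": 0,"wy": 0,"wz": 0,"fingers": 0.9}
  ]
}}

```text
clock: 8.78
tool_pos: [504.1, 110.2, 247.8]
tool_rot: [0.704, 0.711, 0.0, 0.0]
wrist_force: [-0.6, -0.0, -2.1]
opening: 29.0
gripper_force: 59.8
```

{"fn": "carry_out", "kwargs": {
  "motion": [
    {"tx": 0,"ty": 0,"tz": 5,"wx": 0,"wy": 0,"wz": 0,"fingers": 0.9},
    {"tx": 0,"ty": 0,"tz": 9,"wx": 0,"wy": 0,"wz": 0,"fingers": 0.9},
    {"tx": 0,"ty": 0,"tz": 10,"wx": 0,"wy": 0,"wz": 0,"fingers": 0.9}
  ]
}}

```text
clock: 9.15
tool_pos: [503.9, 110.2, 237.5]
tool_rot: [0.704, 0.711, -0.0, -0.0]
wrist_force: [-1.5, -1.0, 2.7]
opening: 29.1
gripper_force: 60.3
```

{"fn": "carry_out", "kwargs": {
  "motion": [
    {"tx": 0,"ty": 0,"tz": 0,"wx": 0,"wy": 0,"wz": 0,"fingers": 0.45},
    {"tx": 0,"ty": 0,"tz": 0,"wx": 0,"wy": 0,"wz": 0,"fingers": 0.45},
    {"tx": 0,"ty": 0,"tz": 0,"wx": 0,"wy": 0,"wz": 0,"fingers": 0.45},
    {"tx": 0,"ty": 0,"tz": -30,"wx": 0,"wy": 0,"wz": 0,"fingers": 0.45},
    {"tx": 0,"ty": 0,"tz": -70,"wx": 0,"wy": 0,"wz": 0,"fingers": 0.45},
    {"tx": 0,"ty": 0,"tz": -110,"wx": 0,"wy": 0,"wz": 0,"fingers": 0.3},
    {"tx": 0,"ty": 0,"tz": -140,"wx": 0,"wy": 0,"wz": 0,"fingers": 0},
    {"tx": 0,"ty": 0,"tz": -140,"wx": 0,"wy": 0,"wz": 0,"fingers": 0}
  ]
}}

```text
clock: 10.15
tool_pos: [504.3, 110.2, 380.2]
tool_rot: [0.704, 0.711, 0.002, 0.001]
wrist_force: [-0.1, -0.1, -0.9]
opening: 85.3
gripper_force: 0.0
```

Run:
```python
from obj import *
o=env.observe(); print(o['tool_pos'],yawof(o),o['joint_pos']); c=snap('wrist'); print(blobs(c,(3,120,50),(16,255,255),None,100)[0])
mv(412.3,-400.5,330,2.206); mv(480,-120,380,1.8)
```

```text
[504.31059095 110.24586911 380.23937741] 1.5807122477448552 [ 2.15214276e-01 -4.50948801e-03  3.39890014e-02  1.60504108e+00
  3.25323589e-05  1.77609475e+00]
[([587.0, 197.4], [576, 166, 25, 70, 356]), ([320.5, 235.6], [299, 197, 42, 83, 2678]), ([573.8, 247.4], [566, 232, 16, 32, 141]), ([566.2, 279.0], [558, 260, 18, 41, 186]), ([554.1, 326.9], [548, 313, 13, 32, 148])]
tx -509.8 ty -97.0 tz 48.5 wz -0.625 | len 521
tx -230.0 ty -26.5 tz -1.5 wz -0.219 | len 232
```

{"fn": "carry_out", "kwargs": {
  "motion": [
    {"tx": -25,"ty": -5,"tz": 0,"wx": 0,"wy": 0,"wz": 0,"fingers": 0},
    {"tx": -75,"ty": -14,"tz": 0,"wx": 0,"wy": 0,"wz": 0,"fingers": 0},
    {"tx": -130,"ty": -25,"tz": 0,"wx": 0,"wy": 0,"wz": 0,"fingers": 0},
    {"tx": -185,"ty": -35,"tz": 0,"wx": 0,"wy": 0,"wz": 0,"fingers": 0},
    {"tx": -240,"ty": -46,"tz": 0,"wx": 0,"wy": 0,"wz": 0,"fingers": 0},
    {"tx": -295,"ty": -56,"tz": 0,"wx": 0,"wy": 0,"wz": 0,"fingers": 0},
    {"tx": -350,"ty": -66,"tz": 0,"wx": 0,"wy": 0,"wz": 0,"fingers": 0},
    {"tx": -400,"ty": -76,"tz": 0,"wx": 0,"wy": 0,"wz": 0,"fingers": 0}
  ]
}}

```text
clock: 11.2
tool_pos: [431.2, -292.4, 376.2]
tool_rot: [0.704, 0.71, -0.0, -0.001]
wrist_force: [0.6, -0.5, -0.2]
opening: 85.5
gripper_force: 0.0
```

{"fn": "carry_out", "kwargs": {
  "motion": [
    {"tx": -40,"ty": -8,"tz": 10,"wx": 0,"wy": 0,"wz": -0.15,"fingers": 0},
    {"tx": -80,"ty": -15,"tz": 25,"wx": 0,"wy": 0,"wz": -0.32,"fingers": 0},
    {"tx": -105,"ty": -20,"tz": 40,"wx": 0,"wy": 0,"wz": -0.49,"fingers": 0},
    {"tx": -110,"ty": -21,"tz": 48,"wx": 0,"wy": 0,"wz": -0.625,"fingers": 0},
    {"tx": -110,"ty": -21,"tz": 48,"wx": 0,"wy": 0,"wz": -0.625,"fingers": 0},
    {"tx": -110,"ty": -21,"tz": 48,"wx": 0,"wy": 0,"wz": -0.625,"fingers": 0}
  ]
}}

```text
clock: 11.95
tool_pos: [412.2, -400.4, 329.4]
tool_rot: [0.452, 0.892, 0.0, -0.0]
wrist_force: [-0.6, -0.1, 0.2]
opening: 85.5
gripper_force: 0.0
```

Run:
```python
from obj import *
c=snap('wrist','w6'); rect_top(c,(270,180,400,310)); mv(412.3,-400.5,208,2.206)
```

```text
ctr (411.3, -400.5) size 30.1 67.8 long axis angle -0.947
tx -0.2 ty -0.1 tz 121.8 wz -0.002 | len 122
```

{"fn": "carry_out", "kwargs": {
  "motion": [
    {"tx": 0,"ty": -0.5,"tz": 20,"wx": 0,"wy": 0,"wz": 0.006,"fingers": 0},
    {"tx": 0,"ty": -0.5,"tz": 60,"wx": 0,"wy": 0,"wz": 0.006,"fingers": 0},
    {"tx": 0,"ty": -0.5,"tz": 100,"wx": 0,"wy": 0,"wz": 0.006,"fingers": 0},
    {"tx": 0,"ty": -0.5,"tz": 121,"wx": 0,"wy": 0,"wz": 0.006,"fingers": 0},
    {"tx": 0,"ty": -0.5,"tz": 121,"wx": 0,"wy": 0,"wz": 0.006,"fingers": 0.9},
    {"tx": 0,"ty": -0.5,"tz": 121,"wx": 0,"wy": 0,"wz": 0.006,"fingers": 0.9},
    {"tx": 0,"ty": -0.5,"tz": 121,"wx": 0,"wy": 0,"wz": 0.006,"fingers": 0.9},
    {"tx": 0,"ty": -0.5,"tz": 121,"wx": 0,"wy": 0,"wz": 0.006,"fingers": 0.9}
  ]
}}

```text
clock: 13.0
tool_pos: [412.1, -401.4, 210.4]
tool_rot: [0.454, 0.891, -0.0, 0.001]
wrist_force: [-0.2, -0.1, 6.6]
opening: 29.0
gripper_force: 60.2
```

{"fn": "carry_out", "kwargs": {
  "motion": [
    {"tx": 0,"ty": 0,"tz": 0,"wx": 0,"wy": 0,"wz": 0,"fingers": 0.9},
    {"tx": 0,"ty": 0,"tz": -20,"wx": 0,"wy": 0,"wz": 0,"fingers": 0.9},
    {"tx": 0,"ty": 0,"tz": -60,"wx": 0,"wy": 0,"wz": 0,"fingers": 0.9},
    {"tx": 0,"ty": 0,"tz": -100,"wx": 0,"wy": 0,"wz": 0,"fingers": 0.9},
    {"tx": 0,"ty": 0,"tz": -115,"wx": 0,"wy": 0,"wz": 0,"fingers": 0.9},
    {"tx": 0,"ty": 0,"tz": -115,"wx": 0,"wy": 0,"wz": 0,"fingers": 0.9}
  ]
}}

```text
clock: 13.75
tool_pos: [411.9, -401.2, 324.0]
tool_rot: [0.454, 0.891, -0.0, 0.001]
wrist_force: [-0.2, 0.3, -1.4]
opening: 29.4
gripper_force: 59.4
```

Run:
```python
from obj import *
o=env.observe(); print(o['tool_pos'],o['gripper_force'],o['opening'],yawof(o)); mv(505,18,322,1.581)
```

```text
[ 411.85864806 -401.1746517   323.99842211] 59.403390884399414 29.399387906444517 2.1997135742408167
tx 284.2 ty 321.9 tz 2.0 wz 0.619 | len 429
```

{"fn": "carry_out", "kwargs": {
  "motion": [
    {"tx": 20,"ty": 23,"tz": 0,"wx": 0,"wy": 0,"wz": 0.05,"fingers": 0.9},
    {"tx": 58,"ty": 65,"tz": 0,"wx": 0,"wy": 0,"wz": 0.14,"fingers": 0.9},
    {"tx": 96,"ty": 108,"tz": 0,"wx": 0,"wy": 0,"wz": 0.23,"fingers": 0.9},
    {"tx": 134,"ty": 151,"tz": 0,"wx": 0,"wy": 0,"wz": 0.32,"fingers": 0.9},
    {"tx": 172,"ty": 194,"tz": 0,"wx": 0,"wy": 0,"wz": 0.41,"fingers": 0.9},
    {"tx": 210,"ty": 237,"tz": 0,"wx": 0,"wy": 0,"wz": 0.5,"fingers": 0.9},
    {"tx": 248,"ty": 280,"tz": 0,"wx": 0,"wy": 0,"wz": 0.58,"fingers": 0.9},
    {"tx": 284,"ty": 322,"tz": 0,"wx": 0,"wy": 0,"wz": 0.619,"fingers": 0.9}
  ]
}}

```text
clock: 14.75
tool_pos: [504.8, 20.0, 321.6]
tool_rot: [0.704, 0.71, -0.001, -0.001]
wrist_force: [0.2, -0.6, -1.0]
opening: 29.2
gripper_force: 64.2
```

{"fn": "carry_out", "kwargs": {
  "motion": [
    {"tx": 0,"ty": 0,"tz": 0,"wx": 0,"wy": 0,"wz": 0,"fingers": 0.9},
    {"tx": 0,"ty": 0,"tz": 0,"wx": 0,"wy": 0,"wz": 0,"fingers": 0.9}
  ]
}}

```text
clock: 15.0
tool_pos: [504.7, 18.0, 322.1]
tool_rot: [0.703, 0.711, -0.001, -0.001]
wrist_force: [-0.3, 0.5, -1.3]
opening: 29.4
gripper_force: 64.2
```

Run:
```python
from obj import *
o=env.observe(); print(o['tool_pos'],o['gripper_force'],o['opening'],yawof(o)); mv(505,17.5,248,1.581)
```

```text
[504.7400763   18.03724058 322.05705982] 64.15572881698608 29.35436448636217 1.5818594178719128
tx -0.5 ty 0.3 tz 74.1 wz 0.001 | len 74
```

{"fn": "carry_out", "kwargs": {
  "motion": [
    {"tx": -0.5,"ty": 0.3,"tz": 20,"wx": 0,"wy": 0,"wz": 0,"fingers": 0.9},
    {"tx": -0.5,"ty": 0.3,"tz": 45,"wx": 0,"wy": 0,"wz": 0,"fingers": 0.9},
    {"tx": -0.5,"ty": 0.3,"tz": 58,"wx": 0,"wy": 0,"wz": 0,"fingers": 0.9},
    {"tx": -0.5,"ty": 0.3,"tz": 64,"wx": 0,"wy": 0,"wz": 0,"fingers": 0.9},
    {"tx": -0.5,"ty": 0.3,"tz": 70,"wx": 0,"wy": 0,"wz": 0,"fingers": 0.9},
    {"tx": -0.5,"ty": 0.3,"tz": 74,"wx": 0,"wy": 0,"wz": 0,"fingers": 0.9}
  ]
}}

```text
clock: 15.75
tool_pos: [505.4, 17.4, 249.9]
tool_rot: [0.704, 0.711, 0.0, 0.0]
wrist_force: [-0.1, -0.6, -2.3]
opening: 29.0
gripper_force: 64.2
```

{"fn": "carry_out", "kwargs": {
  "motion": [
    {"tx": 0,"ty": 0,"tz": 6,"wx": 0,"wy": 0,"wz": 0,"fingers": 0.9},
    {"tx": 0,"ty": 0,"tz": 10,"wx": 0,"wy": 0,"wz": 0,"fingers": 0.9},
    {"tx": 0,"ty": 0,"tz": 12,"wx": 0,"wy": 0,"wz": 0,"fingers": 0.9},
    {"tx": 0,"ty": 0,"tz": 12,"wx": 0,"wy": 0,"wz": 0,"fingers": 0.9}
  ]
}}

```text
clock: 16.25
tool_pos: [505.5, 17.6, 238.3]
tool_rot: [0.704, 0.711, 0.0, 0.0]
wrist_force: [0.2, 1.3, 3.2]
opening: 29.0
gripper_force: 64.6
```

{"fn": "carry_out", "kwargs": {
  "motion": [
    {"tx": 0,"ty": 0,"tz": 0,"wx": 0,"wy": 0,"wz": 0,"fingers": 0.45},
    {"tx": 0,"ty": 0,"tz": 0,"wx": 0,"wy": 0,"wz": 0,"fingers": 0.45},
    {"tx": 0,"ty": 0,"tz": 0,"wx": 0,"wy": 0,"wz": 0,"fingers": 0.45},
    {"tx": 0,"ty": 0,"tz": -30,"wx": 0,"wy": 0,"wz": 0,"fingers": 0.45},
    {"tx": 0,"ty": 0,"tz": -70,"wx": 0,"wy": 0,"wz": 0,"fingers": 0.45},
    {"tx": 0,"ty": 0,"tz": -110,"wx": 0,"wy": 0,"wz": 0,"fingers": 0.3},
    {"tx": 0,"ty": 0,"tz": -140,"wx": 0,"wy": 0,"wz": 0,"fingers": 0},
    {"tx": 0,"ty": 0,"tz": -140,"wx": 0,"wy": 0,"wz": 0,"fingers": 0}
  ]
}}

```text
clock: 17.25
tool_pos: [505.6, 17.6, 380.0]
tool_rot: [0.704, 0.711, 0.001, 0.001]
wrist_force: [0.7, -0.3, -0.4]
opening: 85.0
gripper_force: 0.0
```

Run:
```python
from obj import *
o=env.observe(); print(o['tool_pos'],yawof(o)); c=snap('wrist','w7'); print(blobs(c,(3,120,50),(16,255,255),(150,0,450,320),300)[0])
mv(558.2,-395.6,360,1.2)
```

```text
[505.6030283   17.55674892 380.0232074 ] 1.580769954474756
[([319.0, 110.6], [296, 61, 47, 102, 4537]), ([321.0, 235.2], [299, 195, 42, 84, 2799])]
tx -413.7 ty 48.6 tz 18.3 wz 0.381 | len 417
```

View pics/w7.png

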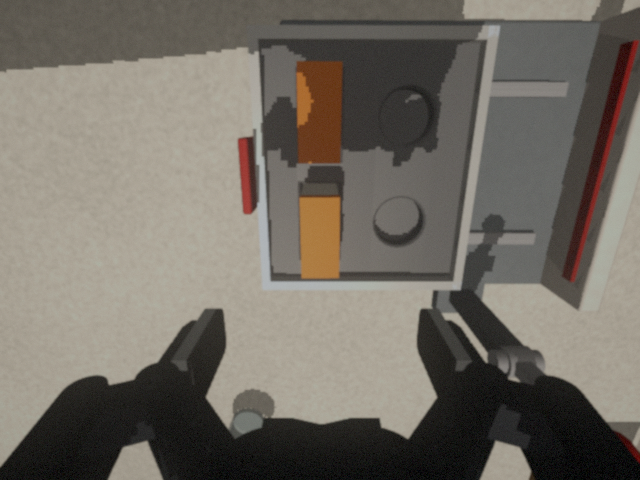

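Both cartridges stand in their slots: tops at (319,111) and (321,235); free pockets at (405,115) and (398,220). Next the bottle.

{"fn": "carry_out", "kwargs": {
  "motion": [
    {"tx": -25,"ty": 3,"tz": 0,"wx": 0,"wy": 0,"wz": 0,"fingers": 0},
    {"tx": -80,"ty": 9,"tz": 0,"wx": 0,"wy": 0,"wz": 0,"fingers": 0},
    {"tx": -138,"ty": 16,"tz": 0,"wx": 0,"wy": 0,"wz": 0,"fingers": 0},
    {"tx": -196,"ty": 23,"tz": 0,"wx": 0,"wy": 0,"wz": 0,"fingers": 0},
    {"tx": -254,"ty": 30,"tz": 0,"wx": 0,"wy": 0,"wz": 0,"fingers": 0},
    {"tx": -312,"ty": 37,"tz": 0,"wx": 0,"wy": 0,"wz": 0,"fingers": 0},
    {"tx": -365,"ty": 43,"tz": 20,"wx": 0,"wy": 0,"wz": 0,"fingers": 0},
    {"tx": -405,"ty": 48,"tz": 40,"wx": 0,"wy": 0,"wz": 0,"fingers": 0}
  ]
}}

```text
clock: 18.3
tool_pos: [557.1, -389.2, 335.1]
tool_rot: [0.704, 0.71, -0.0, -0.001]
wrist_force: [0.2, -0.9, 0.2]
opening: 85.4
gripper_force: 0.0
```

{"fn": "carry_out", "kwargs": {
  "motion": [
    {"tx": -10,"ty": 0,"tz": 0,"wx": 0,"wy": 0,"wz": 0,"fingers": 0},
    {"tx": -10,"ty": 0,"tz": 0,"wx": 0,"wy": 0,"wz": 0,"fingers": 0},
    {"tx": -10,"ty": 0,"tz": 0,"wx": 0,"wy": 0,"wz": 0,"fingers": 0}
  ]
}}

```text
clock: 18.68
tool_pos: [557.6, -395.8, 338.6]
tool_rot: [0.703, 0.711, 0.0, 0.0]
wrist_force: [0.4, -0.2, -0.3]
opening: 85.8
gripper_force: 0.0
```

Run:
```python
from obj import *
c=snap('wrist','w8'); o=env.observe(); print(o['tool_pos'],yawof(o)); 
for p in [(558.2,-395.6,74),(558.2,-395.6,0)]: print(proj(c,p))
i=c['pixels'][150:350,220:420]
cv2.imwrite('pics/w8c.png',cv2.resize(i[:,:,::-1],None,fx=3,fy=3,interpolation=cv2.INTER_CUBIC))
mv(558.2,-395.6,195,1.581)
```

```text
[ 557.67026524 -395.6930763   338.79368513] 1.5820635411257502
[322.25906718 246.34542588]
[321.96813765 220.12344699]
tx 0.1 ty 0.5 tz 143.8 wz 0.001 | len 144
```

View pics/w8c.png

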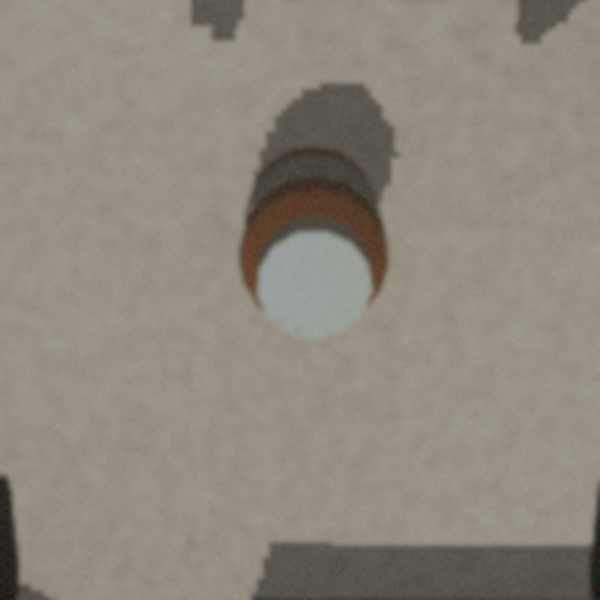

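Cap centre at full-image (325,244.7), 2 mm right of the prediction; I correct for that and grasp the body.

{"fn": "carry_out", "kwargs": {
  "motion": [
    {"tx": 1,"ty": 2.5,"tz": 20,"wx": 0,"wy": 0,"wz": 0,"fingers": 0},
    {"tx": 1,"ty": 2.5,"tz": 65,"wx": 0,"wy": 0,"wz": 0,"fingers": 0},
    {"tx": 1,"ty": 2.5,"tz": 110,"wx": 0,"wy": 0,"wz": 0,"fingers": 0},
    {"tx": 1,"ty": 2.5,"tz": 142,"wx": 0,"wy": 0,"wz": 0,"fingers": 0},
    {"tx": 1,"ty": 2.5,"tz": 142,"wx": 0,"wy": 0,"wz": 0,"fingers": 0},
    {"tx": 1,"ty": 2.5,"tz": 142,"wx": 0,"wy": 0,"wz": 0,"fingers": 0.8},
    {"tx": 1,"ty": 2.5,"tz": 142,"wx": 0,"wy": 0,"wz": 0,"fingers": 0.8},
    {"tx": 1,"ty": 2.5,"tz": 142,"wx": 0,"wy": 0,"wz": 0,"fingers": 0.8}
  ]
}}

```text
clock: 19.73
tool_pos: [560.4, -396.2, 198.0]
tool_rot: [0.704, 0.711, 0.0, 0.002]
wrist_force: [-0.3, 0.2, 2.9]
opening: 38.5
gripper_force: 60.4
```

{"fn": "carry_out", "kwargs": {
  "motion": [
    {"tx": 0,"ty": 0,"tz": 0,"wx": 0,"wy": 0,"wz": 0,"fingers": 0.8},
    {"tx": 0,"ty": 0,"tz": 0,"wx": 0,"wy": 0,"wz": 0,"fingers": 0.8}
  ]
}}

```text
clock: 19.98
tool_pos: [560.4, -396.2, 197.9]
tool_rot: [0.704, 0.711, 0.0, 0.002]
wrist_force: [0.9, 0.4, 6.0]
opening: 38.5
gripper_force: 60.7
```

{"fn": "carry_out", "kwargs": {
  "motion": [
    {"tx": 0,"ty": 0,"tz": -20,"wx": 0,"wy": 0,"wz": 0,"fingers": 0.8},
    {"tx": 0,"ty": 0,"tz": -60,"wx": 0,"wy": 0,"wz": 0,"fingers": 0.8},
    {"tx": 0,"ty": 0,"tz": -100,"wx": 0,"wy": 0,"wz": 0,"fingers": 0.8},
    {"tx": 0,"ty": 0,"tz": -125,"wx": 0,"wy": 0,"wz": 0,"fingers": 0.8},
    {"tx": 0,"ty": 0,"tz": -125,"wx": 0,"wy": 0,"wz": 0,"fingers": 0.8}
  ]
}}

```text
clock: 20.6
tool_pos: [560.2, -396.1, 324.3]
tool_rot: [0.704, 0.711, 0.0, 0.003]
wrist_force: [-0.5, -0.5, -1.4]
opening: 38.5
gripper_force: 60.4
```

Run:
```python
from obj import *
o=env.observe(); print(o['tool_pos'],o['gripper_force'],o['opening'],yawof(o)); mv(577.5,111,322,1.581)
```

```text
[ 560.15400426 -396.10634846  324.34583689] 60.39573293644935 38.53296688885519 1.580750217701564
tx 506.9 ty 22.4 tz 2.3 wz -0.000 | len 507
```

{"fn": "carry_out", "kwargs": {
  "motion": [
    {"tx": 20,"ty": -5,"tz": 0,"wx": 0,"wy": 0,"wz": 0,"fingers": 0.8},
    {"tx": 65,"ty": -10,"tz": 0,"wx": 0,"wy": 0,"wz": 0,"fingers": 0.8},
    {"tx": 120,"ty": -20,"tz": 0,"wx": 0,"wy": 0,"wz": 0,"fingers": 0.8},
    {"tx": 175,"ty": -20,"tz": 0,"wx": 0,"wy": 0,"wz": 0,"fingers": 0.8},
    {"tx": 230,"ty": -20,"tz": 0,"wx": 0,"wy": 0,"wz": 0,"fingers": 0.8},
    {"tx": 285,"ty": -20,"tz": 0,"wx": 0,"wy": 0,"wz": 0,"fingers": 0.8},
    {"tx": 340,"ty": -20,"tz": 0,"wx": 0,"wy": 0,"wz": 0,"fingers": 0.8},
    {"tx": 390,"ty": -10,"tz": 0,"wx": 0,"wy": 0,"wz": 0,"fingers": 0.8}
  ]
}}

```text
clock: 21.6
tool_pos: [545.3, -4.2, 319.9]
tool_rot: [0.704, 0.711, -0.0, -0.0]
wrist_force: [1.4, 0.1, -0.8]
opening: 38.7
gripper_force: 60.6
```

{"fn": "carry_out", "kwargs": {
  "motion": [
    {"tx": 45,"ty": 10,"tz": 0,"wx": 0,"wy": 0,"wz": 0,"fingers": 0.8},
    {"tx": 90,"ty": 25,"tz": 0,"wx": 0,"wy": 0,"wz": 0,"fingers": 0.8},
    {"tx": 116,"ty": 32,"tz": 0,"wx": 0,"wy": 0,"wz": 0,"fingers": 0.8},
    {"tx": 116,"ty": 32,"tz": 0,"wx": 0,"wy": 0,"wz": 0,"fingers": 0.8},
    {"tx": 116,"ty": 32,"tz": 0,"wx": 0,"wy": 0,"wz": 0,"fingers": 0.8}
  ]
}}

```text
clock: 22.22
tool_pos: [576.6, 109.8, 319.9]
tool_rot: [0.704, 0.711, -0.001, -0.0]
wrist_force: [0.1, -0.7, -1.4]
opening: 38.8
gripper_force: 60.6
```

Run:
```python
from obj import *
o=env.observe(); print(o['tool_pos'],o['gripper_force'],o['opening'],yawof(o)); mv(577.5,110,236,1.581)
c=env.read_camera('wrist')
c7=dict(c)
```

```text
[576.62519708 109.83418329 319.94060623] 60.582645018585026 38.79523162838962 1.5807879973483792
tx 0.2 ty 0.9 tz 83.9 wz -0.000 | len 84
```

{"fn": "carry_out", "kwargs": {
  "motion": [
    {"tx": 0,"ty": 0.9,"tz": 25,"wx": 0,"wy": 0,"wz": 0,"fingers": 0.8},
    {"tx": 0,"ty": 0.9,"tz": 55,"wx": 0,"wy": 0,"wz": 0,"fingers": 0.8},
    {"tx": 0,"ty": 0.9,"tz": 68,"wx": 0,"wy": 0,"wz": 0,"fingers": 0.8},
    {"tx": 0,"ty": 0.9,"tz": 74,"wx": 0,"wy": 0,"wz": 0,"fingers": 0.8},
    {"tx": 0,"ty": 0.9,"tz": 80,"wx": 0,"wy": 0,"wz": 0,"fingers": 0.8},
    {"tx": 0,"ty": 0.9,"tz": 84,"wx": 0,"wy": 0,"wz": 0,"fingers": 0.8}
  ]
}}

```text
clock: 23.02
tool_pos: [578.0, 110.3, 237.1]
tool_rot: [0.704, 0.711, 0.0, 0.0]
wrist_force: [0.2, -0.3, -0.6]
opening: 38.1
gripper_force: 60.6
```

{"fn": "carry_out", "kwargs": {
  "motion": [
    {"tx": 0,"ty": 0,"tz": 6,"wx": 0,"wy": 0,"wz": 0,"fingers": 0.8},
    {"tx": 0,"ty": 0,"tz": 9.5,"wx": 0,"wy": 0,"wz": 0,"fingers": 0.8},
    {"tx": 0,"ty": 0,"tz": 11,"wx": 0,"wy": 0,"wz": 0,"fingers": 0.8},
    {"tx": 0,"ty": 0,"tz": 11,"wx": 0,"wy": 0,"wz": 0,"fingers": 0.8}
  ]
}}

```text
clock: 23.52
tool_pos: [577.8, 110.3, 226.0]
tool_rot: [0.704, 0.711, 0.0, 0.0]
wrist_force: [-0.6, 0.0, 0.2]
opening: 38.5
gripper_force: 60.7
```

{"fn": "carry_out", "kwargs": {
  "motion": [
    {"tx": 0,"ty": 0,"tz": 0,"wx": 0,"wy": 0,"wz": 0,"fingers": 0.35},
    {"tx": 0,"ty": 0,"tz": 0,"wx": 0,"wy": 0,"wz": 0,"fingers": 0.35},
    {"tx": 0,"ty": 0,"tz": 0,"wx": 0,"wy": 0,"wz": 0,"fingers": 0.35},
    {"tx": 0,"ty": 0,"tz": -30,"wx": 0,"wy": 0,"wz": 0,"fingers": 0.35},
    {"tx": 0,"ty": 0,"tz": -70,"wx": 0,"wy": 0,"wz": 0,"fingers": 0.35},
    {"tx": 0,"ty": 0,"tz": -120,"wx": 0,"wy": 0,"wz": 0,"fingers": 0.3},
    {"tx": 0,"ty": 0,"tz": -170,"wx": 0,"wy": 0,"wz": 0,"fingers": 0},
    {"tx": 0,"ty": 0,"tz": -200,"wx": 0,"wy": 0,"wz": 0,"fingers": 0}
  ]
}}

```text
clock: 24.52
tool_pos: [577.6, 110.2, 428.6]
tool_rot: [0.704, 0.711, 0.001, 0.001]
wrist_force: [0.5, 0.1, -0.6]
opening: 85.4
gripper_force: 0.0
```

Run:
```python
from obj import *
c=snap('wrist','w9'); o=env.observe(); print(o['tool_pos'],yawof(o),o['joint_pos'],o['clock']); mv(480,230,430,1.581)
```

```text
[577.45040609 110.19998065 431.83924836] 1.5807878937504023 [ 1.88572476e-01  1.89252729e-01  3.43019979e-01  1.71795668e+00
 -5.35487638e-06  1.74937722e+00] 24.575
tx 120.8 ty -96.2 tz 1.8 wz -0.000 | len 154
```

View pics/w9.png

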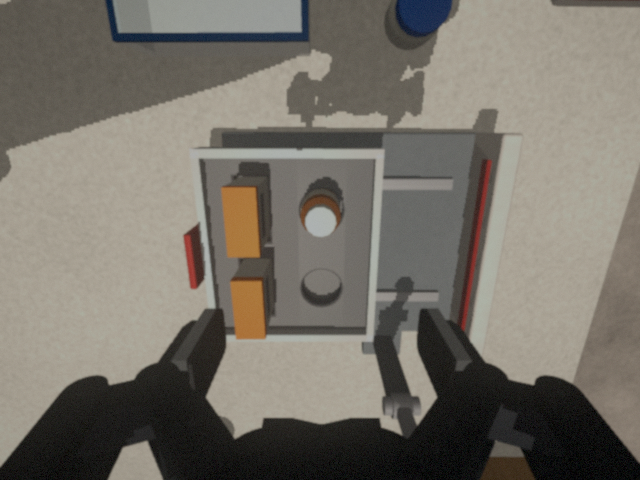

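Bottle is in its pocket, cap at (321,216), cartridges at (242,222) and (251,308). Cover's edge at the top; I move over it.

{"fn": "carry_out", "kwargs": {
  "motion": [
    {"tx": 30,"ty": -15,"tz": 0,"wx": 0,"wy": 0,"wz": 0,"fingers": 0},
    {"tx": 80,"ty": -40,"tz": 0,"wx": 0,"wy": 0,"wz": 0,"fingers": 0},
    {"tx": 130,"ty": -65,"tz": 0,"wx": 0,"wy": 0,"wz": 0,"fingers": 0},
    {"tx": 175,"ty": -88,"tz": 0,"wx": 0,"wy": 0,"wz": 0,"fingers": 0},
    {"tx": 190,"ty": -95,"tz": 0,"wx": 0,"wy": 0,"wz": 0,"fingers": 0},
    {"tx": 190,"ty": -95,"tz": 0,"wx": 0,"wy": 0,"wz": 0,"fingers": 0},
    {"tx": 190,"ty": -95,"tz": 0,"wx": 0,"wy": 0,"wz": 0,"fingers": 0}
  ]
}}

```text
clock: 25.45
tool_pos: [481.5, 298.4, 425.6]
tool_rot: [0.704, 0.71, -0.0, 0.0]
wrist_force: [-0.8, 0.6, 0.1]
opening: 85.4
gripper_force: 0.0
```

Run:
```python
from obj import *
c=snap('wrist','w10'); o=env.observe(); print(o['tool_pos'],yawof(o),o['clock']); np.save('w10E.npy',c['extrinsics'])
for b in blobs(c,(105,100,30),(125,255,255),None,150)[0]: print(b)
```

```text
[481.59093967 298.21841812 425.63244144] 1.5792946336917737 25.5
([302.6, 49.9], [223, 32, 197, 123, 1640])
([322.0, 153.4], [274, 145, 96, 17, 1508])
([328.6, 223.1], [236, 144, 175, 105, 1262])
([499.8, 216.1], [477, 195, 46, 43, 1492])
```

View pics/w10.png

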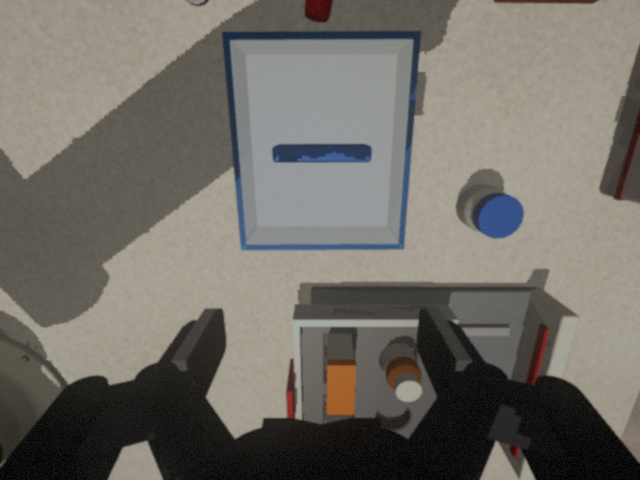

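Cover outline corners (224,32),(420,31),(404,250),(241,250); grip bar around (322,153), 96 px long; jar at (499,215).

Run:
```python
from obj import *
c=env.read_camera('wrist'); c['extrinsics']=np.load('w10E.npy')
w=np.array([onz(c,*p,70)[:2] for p in [(224,32),(420,31),(404,250),(241,250)]])
print(w.round(1),w.mean(0),[np.linalg.norm(w[i]-w[i-1]).round(1) for i in range(4)])
for a,b in [((1,0)),((2,3))]: d=w[a]-w[b]; print(np.arctan2(d[1],d[0]))
d=w[0]-w[3]+w[1]-w[2]; print(np.arctan2(-d[0],d[1]))
h=cv2.cvtColor(cv2.cvtColor(cv2.imread('pics/w10.png'),cv2.COLOR_BGR2RGB),cv2.COLOR_RGB2HSV)
m=cv2.inRange(h[135:175,262:382],(105,100,30),(125,255,255)); k=max(cv2.findContours(m,0,1)[0],key=cv2.contourArea)
ww=np.array([onz(c,q[0][0]+262,q[0][1]+135,104)[:2] for q in k],np.float32); print('bar',cv2.minAreaRect(ww))
mv(478,360,300,1.58)
```

```text
[[397.9 456.8]
 [562.7 459. ]
 [566.5 262.9]
 [398.9 261.5]] [481.52998887 360.05508928] [np.float64(195.4), np.float64(164.8), np.float64(196.1), np.float64(167.7)]
0.01277922295074756
0.008623781131064379
0.012171061786038065
bar ((480.77520751953125, 361.2572937011719), (80.09583282470703, 12.99632453918457), 0.4865674078464508)
tx 61.8 ty -3.1 tz 125.6 wz -0.001 | len 140
```

{"fn": "carry_out", "kwargs": {
  "motion": [
    {"tx": 8,"ty": 0,"tz": 10,"wx": 0,"wy": 0,"wz": -0.17,"fingers": 0},
    {"tx": 16,"ty": 0,"tz": 20,"wx": 0,"wy": 0,"wz": -0.35,"fingers": 0},
    {"tx": 24,"ty": 0,"tz": 32,"wx": 0,"wy": 0,"wz": -0.53,"fingers": 0},
    {"tx": 32,"ty": 0,"tz": 44,"wx": 0,"wy": 0,"wz": -0.71,"fingers": 0},
    {"tx": 40,"ty": 0,"tz": 56,"wx": 0,"wy": 0,"wz": -0.89,"fingers": 0},
    {"tx": 48,"ty": 0,"tz": 68,"wx": 0,"wy": 0,"wz": -1.07,"fingers": 0},
    {"tx": 56,"ty": 0,"tz": 80,"wx": 0,"wy": 0,"wz": -1.25,"fingers": 0},
    {"tx": 62,"ty": 0,"tz": 95,"wx": 0,"wy": 0,"wz": -1.43,"fingers": 0}
  ]
}}

```text
clock: 26.55
tool_pos: [481.0, 360.6, 330.4]
tool_rot: [0.063, 0.998, 0.0, 0.0]
wrist_force: [-0.7, -0.0, -0.4]
opening: 85.2
gripper_force: 0.0
```

{"fn": "carry_out", "kwargs": {
  "motion": [
    {"tx": 0,"ty": 0,"tz": 0,"wx": 0,"wy": 0,"wz": -0.144,"fingers": 0},
    {"tx": 0,"ty": 0,"tz": 0,"wx": 0,"wy": 0,"wz": -0.144,"fingers": 0},
    {"tx": 0,"ty": 0,"tz": 0,"wx": 0,"wy": 0,"wz": -0.144,"fingers": 0}
  ]
}}

```text
clock: 26.92
tool_pos: [480.7, 360.8, 330.9]
tool_rot: [-0.005, 1.0, 0.0, 0.0]
wrist_force: [-0.2, 0.2, 0.1]
opening: 85.4
gripper_force: 0.0
```

Run:
```python
from obj import *
c=snap('wrist','w11'); o=env.observe(); print(o['tool_pos'],yawof(o),o['clock'])
h=cv2.cvtColor(c['pixels'],cv2.COLOR_RGB2HSV)
m=cv2.inRange(h,(105,100,30),(125,255,255)); 
for k in cv2.findContours(m,0,1)[0]:
    if cv2.contourArea(k)>300:
        print(cv2.boundingRect(k), cv2.minAreaRect(np.array([onz(c,*q[0],104)[:2] for q in k],np.float32)))
mv(481,360.5,247,3.153)
```

```text
[480.61534517 360.88834568 330.98076255] 3.15139137749552 26.975
(226, 400, 49, 40) ((603.5203247070312, 306.0444030761719), (28.285175323486328, 40.34282302856445), 29.20830726623535)
(226, 341, 191, 5) ((537.432373046875, 361.5588684082031), (3.2328383922576904, 130.7417755126953), 0.4917685389518738)
(310, 195, 21, 128) ((477.88330078125, 360.5534362792969), (85.96339416503906, 12.411890983581543), 0.6164065599441528)
(364, 129, 105, 59) ((402.2063903808594, 419.6243896484375), (65.27373504638672, 28.43157196044922), 63.4910888671875)
(171, 129, 153, 189) ((439.07080078125, 291.8962707519531), (69.6622085571289, 143.82949829101562), 54.829471588134766)
tx -0.4 ty -0.4 tz 84.0 wz -0.002 | len 84
```

{"fn": "carry_out", "kwargs": {
  "motion": [
    {"tx": 0,"ty": -0.4,"tz": 20,"wx": 0,"wy": 0,"wz": 0,"fingers": 0.2},
    {"tx": 0,"ty": -0.4,"tz": 50,"wx": 0,"wy": 0,"wz": 0,"fingers": 0.4},
    {"tx": 0,"ty": -0.4,"tz": 72,"wx": 0,"wy": 0,"wz": 0,"fingers": 0.4},
    {"tx": 0,"ty": -0.4,"tz": 81,"wx": 0,"wy": 0,"wz": 0,"fingers": 0.4},
    {"tx": 0,"ty": -0.4,"tz": 81,"wx": 0,"wy": 0,"wz": 0,"fingers": 1},
    {"tx": 0,"ty": -0.4,"tz": 81,"wx": 0,"wy": 0,"wz": 0,"fingers": 1},
    {"tx": 0,"ty": -0.4,"tz": 81,"wx": 0,"wy": 0,"wz": 0,"fingers": 1},
    {"tx": 0,"ty": -0.4,"tz": 81,"wx": 0,"wy": 0,"wz": 0,"fingers": 1}
  ]
}}

```text
clock: 27.98
tool_pos: [480.5, 361.1, 251.1]
tool_rot: [-0.007, 1.0, 0.001, 0.001]
wrist_force: [-0.7, 0.1, 5.8]
opening: 12.9
gripper_force: 60.4
```

{"fn": "carry_out", "kwargs": {
  "motion": [
    {"tx": 0,"ty": 0,"tz": 0,"wx": 0,"wy": 0,"wz": 0,"fingers": 1},
    {"tx": 0,"ty": 0,"tz": -15,"wx": 0,"wy": 0,"wz": 0,"fingers": 1},
    {"tx": 0,"ty": 0,"tz": -40,"wx": 0,"wy": 0,"wz": 0,"fingers": 1},
    {"tx": 0,"ty": 0,"tz": -70,"wx": 0,"wy": 0,"wz": 0,"fingers": 1},
    {"tx": 0,"ty": 0,"tz": -100,"wx": 0,"wy": 0,"wz": 0,"fingers": 1},
    {"tx": 0,"ty": 0,"tz": -130,"wx": 0,"wy": 0,"wz": 0,"fingers": 1},
    {"tx": 0,"ty": 0,"tz": -145,"wx": 0,"wy": 0,"wz": 0,"fingers": 1},
    {"tx": 0,"ty": 0,"tz": -145,"wx": 0,"wy": 0,"wz": 0,"fingers": 1}
  ]
}}

```text
clock: 28.98
tool_pos: [480.4, 361.0, 395.5]
tool_rot: [-0.007, 1.0, 0.0, 0.001]
wrist_force: [1.0, 0.1, -4.4]
opening: 13.0
gripper_force: 59.3
```

Run:
```python
from obj import *
o=env.observe(); print(o['tool_pos'],o['gripper_force'],o['opening'],yawof(o)); mv(545,64.4,395,3.153)
```

```text
[480.39193234 361.00841813 395.49673516] 59.2584103345871 12.99287472536368 3.154812244329594
tx -60.7 ty -297.4 tz 0.5 wz 0.002 | len 304
```

{"fn": "carry_out", "kwargs": {
  "motion": [
    {"tx": -4,"ty": -20,"tz": 0,"wx": 0,"wy": 0,"wz": 0,"fingers": 1},
    {"tx": -12,"ty": -60,"tz": 0,"wx": 0,"wy": 0,"wz": 0,"fingers": 1},
    {"tx": -22,"ty": -107,"tz": 0,"wx": 0,"wy": 0,"wz": 0,"fingers": 1},
    {"tx": -32,"ty": -154,"tz": 0,"wx": 0,"wy": 0,"wz": 0,"fingers": 1},
    {"tx": -42,"ty": -201,"tz": 0,"wx": 0,"wy": 0,"wz": 0,"fingers": 1},
    {"tx": -52,"ty": -248,"tz": 0,"wx": 0,"wy": 0,"wz": 0,"fingers": 1},
    {"tx": -59,"ty": -284,"tz": 0,"wx": 0,"wy": 0,"wz": 0,"fingers": 1},
    {"tx": -60.5,"ty": -297,"tz": 0,"wx": 0,"wy": 0,"wz": 0,"fingers": 1}
  ]
}}

```text
clock: 29.98
tool_pos: [544.6, 62.1, 393.4]
tool_rot: [-0.005, 1.0, -0.0, -0.001]
wrist_force: [-0.1, 0.9, -3.8]
opening: 12.7
gripper_force: 59.3
```

{"fn": "carry_out", "kwargs": {
  "motion": [
    {"tx": 0,"ty": 0,"tz": 0,"wx": 0,"wy": 0,"wz": 0,"fingers": 1},
    {"tx": 0,"ty": 0,"tz": 0,"wx": 0,"wy": 0,"wz": 0,"fingers": 1}
  ]
}}

```text
clock: 30.22
tool_pos: [544.5, 65.4, 394.4]
tool_rot: [-0.007, 1.0, 0.0, -0.0]
wrist_force: [0.7, -0.5, -2.9]
opening: 12.9
gripper_force: 59.3
```

Run:
```python
from obj import *
o=env.observe(); print(o['tool_pos'],o['gripper_force'],o['opening'],yawof(o)); mv(544.8,64.4,330,3.152)
c=snap('wrist','w12')
```

```text
[544.47492045  65.39139633 394.35988836] 59.3445360660553 12.947120121801445 3.1554299142946736
tx -0.3 ty -1.0 tz 64.4 wz 0.003 | len 64
```

View pics/w12.png

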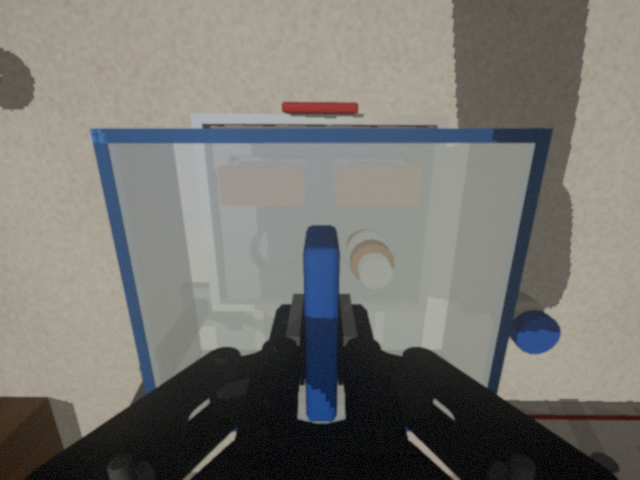

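Cover held squarely: its edge spans cols 92–551 (centre 321), tab centre col 320 — laterally aligned. Lower it.

{"fn": "carry_out", "kwargs": {
  "motion": [
    {"tx": 0,"ty": -0.8,"tz": 20,"wx": 0,"wy": 0,"wz": 0.003,"fingers": 1},
    {"tx": 0,"ty": -0.8,"tz": 45,"wx": 0,"wy": 0,"wz": 0.003,"fingers": 1},
    {"tx": 0,"ty": -0.8,"tz": 65,"wx": 0,"wy": 0,"wz": 0.003,"fingers": 1},
    {"tx": 0,"ty": -0.8,"tz": 75,"wx": 0,"wy": 0,"wz": 0.003,"fingers": 1},
    {"tx": 0,"ty": -0.8,"tz": 82,"wx": 0,"wy": 0,"wz": 0.003,"fingers": 1},
    {"tx": 0,"ty": -0.8,"tz": 88,"wx": 0,"wy": 0,"wz": 0.003,"fingers": 1},
    {"tx": 0,"ty": -0.8,"tz": 90,"wx": 0,"wy": 0,"wz": 0.003,"fingers": 1}
  ]
}}

```text
clock: 31.15
tool_pos: [544.7, 64.0, 304.7]
tool_rot: [-0.005, 1.0, 0.0, 0.0]
wrist_force: [0.2, -0.1, -2.3]
opening: 12.9
gripper_force: 59.3
```

{"fn": "carry_out", "kwargs": {
  "motion": [
    {"tx": 0,"ty": 0,"tz": 4,"wx": 0,"wy": 0,"wz": 0,"fingers": 1},
    {"tx": 0,"ty": 0,"tz": 7,"wx": 0,"wy": 0,"wz": 0,"fingers": 1},
    {"tx": 0,"ty": 0,"tz": 8,"wx": 0,"wy": 0,"wz": 0,"fingers": 1},
    {"tx": 0,"ty": 0,"tz": 8,"wx": 0,"wy": 0,"wz": 0,"fingers": 1}
  ]
}}

```text
clock: 31.65
tool_pos: [544.7, 63.9, 297.1]
tool_rot: [-0.005, 1.0, 0.0, 0.0]
wrist_force: [-1.7, -0.5, 0.9]
opening: 12.7
gripper_force: 59.9
```

{"fn": "carry_out", "kwargs": {
  "motion": [
    {"tx": 0,"ty": 0,"tz": 0,"wx": 0,"wy": 0,"wz": 0,"fingers": 0.5},
    {"tx": 0,"ty": 0,"tz": 0,"wx": 0,"wy": 0,"wz": 0,"fingers": 0.5},
    {"tx": 0,"ty": 0,"tz": 0,"wx": 0,"wy": 0,"wz": 0,"fingers": 0.5},
    {"tx": 0,"ty": 0,"tz": -10,"wx": 0,"wy": 0,"wz": 0,"fingers": 0.5},
    {"tx": 0,"ty": 0,"tz": -40,"wx": 0,"wy": 0,"wz": 0,"fingers": 0.5},
    {"tx": 0,"ty": 0,"tz": -90,"wx": 0,"wy": 0,"wz": 0,"fingers": 0.5},
    {"tx": 0,"ty": 0,"tz": -135,"wx": 0,"wy": 0,"wz": 0,"fingers": 0.5},
    {"tx": 0,"ty": 0,"tz": -145,"wx": 0,"wy": 0,"wz": 0,"fingers": 0.5}
  ]
}}

```text
clock: 32.65
tool_pos: [544.6, 63.9, 445.6]
tool_rot: [-0.005, 1.0, 0.0, 0.003]
wrist_force: [0.7, 0.4, -0.6]
opening: 42.5
gripper_force: 0.0
```

{"fn": "carry_out", "kwargs": {
  "motion": [
    {"tx": 0,"ty": 0,"tz": 0,"wx": 0,"wy": 0,"wz": 0,"fingers": 1},
    {"tx": 40,"ty": 0,"tz": 0,"wx": 0,"wy": 0,"wz": 0,"fingers": 1},
    {"tx": 80,"ty": 0,"tz": 0,"wx": 0,"wy": 0,"wz": 0,"fingers": 1},
    {"tx": 120,"ty": 0,"tz": 0,"wx": 0,"wy": 0,"wz": 0,"fingers": 1},
    {"tx": 135,"ty": 0,"tz": 0,"wx": 0,"wy": 0,"wz": 0,"fingers": 1},
    {"tx": 135,"ty": 0,"tz": 0,"wx": 0,"wy": 0,"wz": 0,"fingers": 1},
    {"tx": 135,"ty": 0,"tz": 0,"wx": 0,"wy": 0,"wz": 0,"fingers": 1}
  ]
}}

```text
clock: 33.52
tool_pos: [410.5, 62.6, 441.1]
tool_rot: [-0.005, 1.0, -0.0, -0.0]
wrist_force: [0.4, 0.3, -0.4]
opening: -0.1
gripper_force: 0.0
```

Run:
```python
from obj import *
o=env.observe(); print(o['tool_pos'],o['opening'],yawof(o),o['joint_pos']); 
c=snap('wrist','w13'); s=snap('side','s13'); q=snap('scene','q13')
a=cv2.imread('pics/s13.png')[170:300,270:420]; b=cv2.imread('pics/q13.png')[200:330,270:420]
cv2.imwrite('pics/m13.png',np.hstack([cv2.resize(a,(400,347),interpolation=3),cv2.resize(b,(400,347),interpolation=3)]))
print(blobs(c,(0,150,50),(3,255,255),None,100)[0])
```

```text
[410.54854357  62.60726352 441.06240961] -0.0533854835422508 3.1517184592831744 [ 1.51328506e-01 -2.13492279e-01 -3.74537142e-02  1.74744714e+00
  8.26524643e-06  1.41202698e-01]
[([322.2, 247.7], [294, 243, 55, 9, 367])]
```

View pics/m13.png

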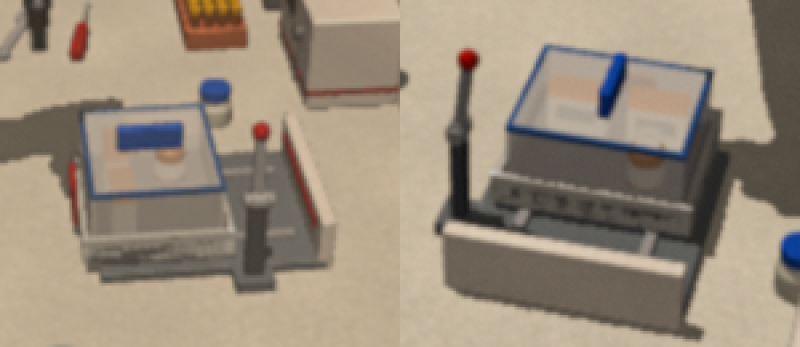

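Cover is seated inside the rim with bar along x; bottle and cartridges visible within. Now push the tab.

{"fn": "carry_out", "kwargs": {
  "motion": [
    {"tx": 0,"ty": 0,"tz": 30,"wx": 0,"wy": 0,"wz": 0,"fingers": 1},
    {"tx": 0,"ty": 0,"tz": 80,"wx": 0,"wy": 0,"wz": 0,"fingers": 1},
    {"tx": 0,"ty": 0,"tz": 130,"wx": 0,"wy": 0,"wz": 0,"fingers": 1},
    {"tx": 0,"ty": 0,"tz": 175,"wx": 0,"wy": 0,"wz": 0,"fingers": 1},
    {"tx": 0,"ty": 0,"tz": 200,"wx": 0,"wy": 0,"wz": 0,"fingers": 1},
    {"tx": 0,"ty": 0,"tz": 204,"wx": 0,"wy": 0,"wz": 0,"fingers": 1},
    {"tx": 0,"ty": 0,"tz": 204,"wx": 0,"wy": 0,"wz": 0,"fingers": 1}
  ]
}}

```text
clock: 34.55
tool_pos: [410.1, 62.6, 238.4]
tool_rot: [-0.005, 1.0, 0.0, 0.0]
wrist_force: [0.2, 0.2, 0.6]
opening: -0.1
gripper_force: 0.0
```

{"fn": "carry_out", "kwargs": {
  "motion": [
    {"tx": -5,"ty": 0,"tz": 0,"wx": 0,"wy": 0,"wz": 0,"fingers": 1},
    {"tx": -12,"ty": 0,"tz": 0,"wx": 0,"wy": 0,"wz": 0,"fingers": 1},
    {"tx": -18,"ty": 0,"tz": 0,"wx": 0,"wy": 0,"wz": 0,"fingers": 1},
    {"tx": -24,"ty": 0,"tz": 0,"wx": 0,"wy": 0,"wz": 0,"fingers": 1},
    {"tx": -30,"ty": 0,"tz": 0,"wx": 0,"wy": 0,"wz": 0,"fingers": 1},
    {"tx": -36,"ty": 0,"tz": 0,"wx": 0,"wy": 0,"wz": 0,"fingers": 1},
    {"tx": -42,"ty": 0,"tz": 0,"wx": 0,"wy": 0,"wz": 0,"fingers": 1},
    {"tx": -48,"ty": 0,"tz": 0,"wx": 0,"wy": 0,"wz": 0,"fingers": 1}
  ]
}}

```text
clock: 35.55
tool_pos: [458.1, 63.0, 237.7]
tool_rot: [-0.005, 1.0, -0.0, -0.0]
wrist_force: [-1.7, 0.7, 1.3]
opening: 0.0
gripper_force: 1.1
```

{"fn": "carry_out", "kwargs": {
  "motion": [
    {"tx": -6,"ty": 0,"tz": 0,"wx": 0,"wy": 0,"wz": 0,"fingers": 1},
    {"tx": -12,"ty": 0,"tz": 0,"wx": 0,"wy": 0,"wz": 0,"fingers": 1},
    {"tx": -18,"ty": 0,"tz": 0,"wx": 0,"wy": 0,"wz": 0,"fingers": 1},
    {"tx": -24,"ty": 0,"tz": 0,"wx": 0,"wy": 0,"wz": 0,"fingers": 1},
    {"tx": -30,"ty": 0,"tz": 0,"wx": 0,"wy": 0,"wz": 0,"fingers": 1},
    {"tx": -36,"ty": 0,"tz": 0,"wx": 0,"wy": 0,"wz": 0,"fingers": 1},
    {"tx": -40,"ty": 0,"tz": 0,"wx": 0,"wy": 0,"wz": 0,"fingers": 1},
    {"tx": -44,"ty": 0,"tz": 0,"wx": 0,"wy": 0,"wz": 0,"fingers": 1}
  ]
}}

```text
clock: 36.55
tool_pos: [501.9, 63.5, 237.6]
tool_rot: [-0.005, 1.0, -0.0, -0.0]
wrist_force: [-2.3, -0.9, 0.4]
opening: 0.3
gripper_force: 1.1
```

{"fn": "carry_out", "kwargs": {
  "motion": [
    {"tx": -4,"ty": 0,"tz": 0,"wx": 0,"wy": 0,"wz": 0,"fingers": 1},
    {"tx": -8,"ty": 0,"tz": 0,"wx": 0,"wy": 0,"wz": 0,"fingers": 1},
    {"tx": -12,"ty": 0,"tz": 0,"wx": 0,"wy": 0,"wz": 0,"fingers": 1},
    {"tx": -14,"ty": 0,"tz": 0,"wx": 0,"wy": 0,"wz": 0,"fingers": 1}
  ]
}}

```text
clock: 37.05
tool_pos: [515.9, 63.7, 237.6]
tool_rot: [-0.005, 1.0, 0.0, -0.0]
wrist_force: [-2.2, -0.3, 0.2]
opening: -0.4
gripper_force: 1.1
```

{"fn": "carry_out", "kwargs": {
  "motion": [
    {"tx": -3,"ty": 0,"tz": 0,"wx": 0,"wy": 0,"wz": 0,"fingers": 1},
    {"tx": -6,"ty": 0,"tz": 0,"wx": 0,"wy": 0,"wz": 0,"fingers": 1},
    {"tx": -9,"ty": 0,"tz": 0,"wx": 0,"wy": 0,"wz": 0,"fingers": 1},
    {"tx": -10,"ty": 0,"tz": 0,"wx": 0,"wy": 0,"wz": 0,"fingers": 1}
  ]
}}

```text
clock: 37.55
tool_pos: [523.0, 63.7, 237.6]
tool_rot: [-0.005, 1.0, 0.0, -0.004]
wrist_force: [-29.2, -1.3, 17.3]
opening: -0.1
gripper_force: 15.3
```

{"fn": "carry_out", "kwargs": {
  "motion": [
    {"tx": -2,"ty": 0,"tz": 0,"wx": 0,"wy": 0,"wz": 0,"fingers": 1},
    {"tx": -4,"ty": 0,"tz": 0,"wx": 0,"wy": 0,"wz": 0,"fingers": 1}
  ]
}}

```text
clock: 37.8
tool_pos: [524.4, 63.7, 237.6]
tool_rot: [-0.005, 1.0, 0.0, -0.008]
wrist_force: [-55.3, -2.0, 33.2]
opening: -0.0
gripper_force: 27.9
```

{"fn": "carry_out", "kwargs": {
  "motion": [
    {"tx": -1.5,"ty": 0,"tz": 0,"wx": 0,"wy": 0,"wz": 0,"fingers": 1},
    {"tx": -3,"ty": 0,"tz": 0,"wx": 0,"wy": 0,"wz": 0,"fingers": 1}
  ]
}}

```text
clock: 38.05
tool_pos: [525.4, 63.7, 237.5]
tool_rot: [-0.006, 1.0, -0.0, -0.011]
wrist_force: [-69.7, -2.1, 41.1]
opening: 0.1
gripper_force: 35.5
```

{"fn": "carry_out", "kwargs": {
  "motion": [
    {"tx": 4,"ty": 0,"tz": 0,"wx": 0,"wy": 0,"wz": 0,"fingers": 1},
    {"tx": 8,"ty": 0,"tz": 0,"wx": 0,"wy": 0,"wz": 0,"fingers": 1},
    {"tx": 20,"ty": 0,"tz": 0,"wx": 0,"wy": 0,"wz": 0,"fingers": 1},
    {"tx": 40,"ty": 0,"tz": 0,"wx": 0,"wy": 0,"wz": 0,"fingers": 1},
    {"tx": 60,"ty": 0,"tz": -20,"wx": 0,"wy": 0,"wz": 0,"fingers": 1},
    {"tx": 70,"ty": 0,"tz": -60,"wx": 0,"wy": 0,"wz": 0,"fingers": 1},
    {"tx": 80,"ty": 0,"tz": -120,"wx": 0,"wy": 0,"wz": 0,"fingers": 1},
    {"tx": 80,"ty": 0,"tz": -180,"wx": 0,"wy": 0,"wz": 0,"fingers": 1}
  ]
}}

```text
clock: 39.05
tool_pos: [451.9, 63.0, 419.9]
tool_rot: [-0.005, 1.0, 0.0, 0.001]
wrist_force: [1.0, 0.3, 0.3]
opening: -0.1
gripper_force: 0.0
```

Run:
```python
from obj import *
o=env.observe(); print(o['tool_pos'],o['wrist_force'],yawof(o)); 
s=snap('side','s14'); q=snap('scene','q14')
a=cv2.imread('pics/s14.png')[170:300,290:440]; b=cv2.imread('pics/q14.png')[200:330,270:420]
cv2.imwrite('pics/m14.png',np.hstack([cv2.resize(a,(400,347),interpolation=3),cv2.resize(b,(400,347),interpolation=3)]))
for n,c,roi in [('scene',q,(270,200,320,240)),('side',s,(350,200,390,230))]: print(n,blobs(c,(0,150,70),(3,255,255),roi,4)[0])
```

```text
[451.9214401   63.02382965 419.92544648] [1.00871269 0.33398151 0.28546575] 3.1519626690500577
scene [([295.1, 221.8], [292, 219, 7, 7, 34])]
side [([367.5, 218.7], [365, 216, 6, 6, 26])]
```

View pics/m14.png

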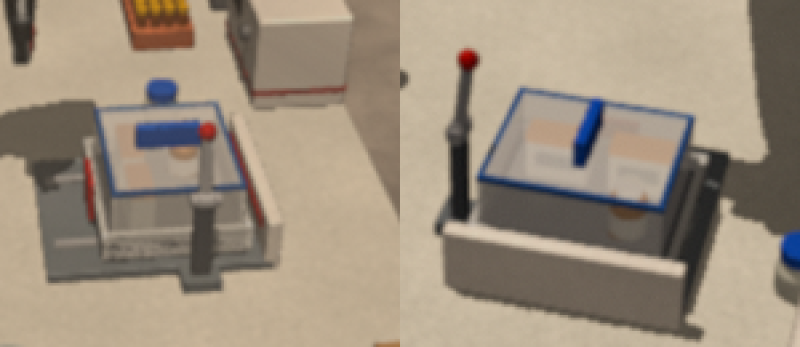

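Tray is against the white stop, cover seated; the clamp still stands upright (ball at scene (295,222), side (367.5,218.7)). I locate ball and pivot.

Run:
```python
from obj import *
from scipy.spatial.transform import Rotation as R
s=snap('side');q=snap('scene');w=snap('wrist'); o=env.observe()
print('ball',tri(q,(295.1,221.8),s,(367.5,218.7)))
def T(p,a): M=np.eye(4);M[:3,:3]=R.from_quat(a).as_matrix();M[:3,3]=p;return M
C=np.linalg.inv(T(o['tool_pos'],o['tool_rot']))@np.array(w['extrinsics'])
def cam(p,yaw): c=dict(w); c['extrinsics']=T(p,[np.cos(yaw/2),np.sin(yaw/2),0,0])@C; return c
c7=cam([505.6,17.56,380.02],1.5808);c2=cam([560.9,-108.6,433.7],1.6592)
print('hub w7',onz(c7,517,361,127),'hub w2',onz(c2,447,198,127))
print('ball w2',onz(c2,507,208.5,216),onz(c2,507,208.5,210))
c9=cam([577.45,110.2,431.8],1.5808); print('hub w9',onz(c9,401,405,127))
print('hub side/scene', [onz(s,367.3,244,127),onz(q,292,248,127)])
mv(640,-110,420,3.1416+.01)
```

```text
ball (array([658.18370913, -61.99683899, 216.12876338]), np.float64(0.250771031319644))
hub w7 [663.66683151 -75.10824279 127.        ] hub w2 [663.61078371 -72.58816772 127.        ]
ball w2 [663.99054543 -60.49409774 216.        ] [667.48596955 -61.60522686 210.        ]
hub w9 [662.64271377 -79.08867213 127.        ]
hub side/scene [array([660.83758025, -73.63825833, 127.        ]), array([658.90314841, -72.16648055, 127.        ])]
tx -185.4 ty -175.0 tz -2.5 wz 0.000 | len 255
```

{"fn": "carry_out", "kwargs": {
  "motion": [
    {"tx": -15,"ty": -13,"tz": 0,"wx": 0,"wy": 0,"wz": 0,"fingers": 1},
    {"tx": -50,"ty": -45,"tz": 0,"wx": 0,"wy": 0,"wz": 0,"fingers": 1},
    {"tx": -90,"ty": -80,"tz": 0,"wx": 0,"wy": 0,"wz": 0,"fingers": 1},
    {"tx": -130,"ty": -116,"tz": 0,"wx": 0,"wy": 0,"wz": 0,"fingers": 1},
    {"tx": -170,"ty": -152,"tz": 0,"wx": 0,"wy": 0,"wz": 0,"fingers": 1},
    {"tx": -200,"ty": -179,"tz": 0,"wx": 0,"wy": 0,"wz": 0,"fingers": 1},
    {"tx": -207,"ty": -185,"tz": 0,"wx": 0,"wy": 0,"wz": 0,"fingers": 1},
    {"tx": -207,"ty": -185,"tz": 0,"wx": 0,"wy": 0,"wz": 0,"fingers": 1}
  ]
}}

```text
clock: 40.3
tool_pos: [662.0, -120.7, 415.9]
tool_rot: [-0.005, 1.0, 0.0, -0.001]
wrist_force: [0.1, 0.7, -0.1]
opening: 0.0
gripper_force: 0.0
```

Run:
```python
from obj import *
o=env.observe(); print(o['tool_pos'],o['tool_rot'],o['joint_pos']); mv(661,-118,376,3.152)
```

```text
[ 662.04093822 -120.70091651  415.8783469 ] [-4.68827842e-03  9.99988236e-01  2.66430165e-04 -1.21520343e-03] [-1.80348432e-01  4.14959455e-01  5.92842815e-01  1.75116664e+00
  7.66114130e-05 -1.89725125e-01]
tx 1.0 ty 2.7 tz 39.9 wz -0.001 | len 40
```

{"fn": "carry_out", "kwargs": {
  "motion": [
    {"tx": 1,"ty": 0,"tz": 20,"wx": 0,"wy": 0,"wz": 0,"fingers": 1},
    {"tx": 1,"ty": 0,"tz": 40,"wx": 0,"wy": 0,"wz": 0,"fingers": 1},
    {"tx": 1,"ty": 12,"tz": 40,"wx": 0,"wy": 0,"wz": 0,"fingers": 1},
    {"tx": 1,"ty": 22,"tz": 40,"wx": 0,"wy": 0,"wz": 0,"fingers": 1},
    {"tx": 1,"ty": 30,"tz": 40,"wx": 0,"wy": 0,"wz": 0,"fingers": 1},
    {"tx": 1,"ty": 37,"tz": 40,"wx": 0,"wy": 0,"wz": 0,"fingers": 1}
  ]
}}

```text
clock: 41.05
tool_pos: [660.2, -82.1, 378.6]
tool_rot: [-0.005, 1.0, -0.0, 0.001]
wrist_force: [-0.4, -1.6, 1.3]
opening: 0.4
gripper_force: 0.6
```

{"fn": "carry_out", "kwargs": {
  "motion": [
    {"tx": 0,"ty": 7,"tz": 0,"wx": 0,"wy": 0,"wz": 0,"fingers": 1},
    {"tx": 0,"ty": 14,"tz": 0,"wx": 0,"wy": 0,"wz": 0,"fingers": 1},
    {"tx": 0,"ty": 21,"tz": 1,"wx": 0,"wy": 0,"wz": 0,"fingers": 1},
    {"tx": 0,"ty": 28,"tz": 2,"wx": 0,"wy": 0,"wz": 0,"fingers": 1},
    {"tx": 0,"ty": 34,"tz": 2,"wx": 0,"wy": 0,"wz": 0,"fingers": 1}
  ]
}}

```text
clock: 41.68
tool_pos: [659.8, -48.5, 375.4]
tool_rot: [-0.005, 1.0, -0.0, -0.0]
wrist_force: [0.3, -0.5, 0.4]
opening: -0.2
gripper_force: 0.5
```

Run:
```python
from obj import *
o=env.observe(); print(o['tool_pos'],o['wrist_force'])
s=snap('side');q=snap('scene')
for n,c,roi in [('scene',q,(270,200,340,270)),('side',s,(350,195,390,250))]: print(n,blobs(c,(0,150,60),(3,255,255),roi,4)[0])
```

```text
[659.84460756 -48.46804073 375.43803267] [ 0.29363578 -0.54041331  0.41982824]
scene [([307.4, 228.0], [305, 225, 6, 7, 32])]
side [([384.4, 244.0], [384, 242, 2, 5, 5])]
```

Run:
```python
from obj import *
q=snap('scene'); o,d=ray(q,307.4,228)
for x in (659,663): p=o+d*(x-o[0])/d[0]; print(p, np.arctan2(p[2]-127,p[1]+74), np.hypot(p[2]-127,p[1]+74))
```

```text
[659.         -26.92110649 203.22048083] 1.0174873982586483 89.58785583015579
[663.         -25.70866891 206.0493763 ] 1.0224000284085357 92.63291290281622
```

{"fn": "carry_out", "kwargs": {
  "motion": [
    {"tx": 0,"ty": -3,"tz": -10,"wx": 0,"wy": 0,"wz": 0,"fingers": 1},
    {"tx": 0,"ty": -3,"tz": -38,"wx": 0,"wy": 0,"wz": 0,"fingers": 1},
    {"tx": 0,"ty": 19,"tz": -38,"wx": 0,"wy": 0,"wz": 0,"fingers": 1},
    {"tx": 0,"ty": 20,"tz": -28,"wx": 0,"wy": 0,"wz": 0,"fingers": 1},
    {"tx": 0,"ty": 21,"tz": -14,"wx": 0,"wy": 0,"wz": 0,"fingers": 1},
    {"tx": 0,"ty": 33,"tz": -1,"wx": 0,"wy": 0,"wz": 0,"fingers": 1}
  ]
}}

```text
clock: 42.58
tool_pos: [659.0, -14.7, 378.2]
tool_rot: [-0.006, 1.0, 0.003, 0.002]
wrist_force: [-4.7, 17.8, 24.9]
opening: -0.0
gripper_force: 12.1
```

{"fn": "carry_out", "kwargs": {
  "motion": [
    {"tx": 0,"ty": 6,"tz": 7,"wx": 0,"wy": 0,"wz": 0,"fingers": 1},
    {"tx": 0,"ty": 12,"tz": 14,"wx": 0,"wy": 0,"wz": 0,"fingers": 1},
    {"tx": 0,"ty": 16,"tz": 22,"wx": 0,"wy": 0,"wz": 0,"fingers": 1},
    {"tx": 0,"ty": 20,"tz": 30,"wx": 0,"wy": 0,"wz": 0,"fingers": 1}
  ]
}}

```text
clock: 43.08
tool_pos: [659.2, 4.1, 345.3]
tool_rot: [-0.005, 1.0, -0.0, -0.001]
wrist_force: [0.0, 2.3, 1.2]
opening: -0.0
gripper_force: 0.8
```

Run:
```python
from obj import *
o=env.observe(); print(o['tool_pos'],o['wrist_force'])
q=snap('scene')
for b in blobs(q,(0,150,60),(3,255,255),(285,205,345,275),4)[0]:
    o,d=ray(q,*b[0]); p=o+d*(660-o[0])/d[0]; print(b,p, np.arctan2(p[2]-127,p[1]+74), np.hypot(p[2]-127,p[1]+74))
```

```text
[659.18516875   4.06322175 345.27754851] [0.04284535 2.27353182 1.17817989]
([320.2, 242.8], [317, 240, 7, 6, 32]) [660.           9.73550655 162.08616686] 0.3967876904538947 90.78917425913147
```

{"fn": "carry_out", "kwargs": {
  "motion": [
    {"tx": 0,"ty": 3,"tz": 7,"wx": 0,"wy": 0,"wz": 0,"fingers": 1},
    {"tx": 0,"ty": 5,"tz": 14,"wx": 0,"wy": 0,"wz": 0,"fingers": 1},
    {"tx": 0,"ty": 7,"tz": 20,"wx": 0,"wy": 0,"wz": 0,"fingers": 1},
    {"tx": 0,"ty": 8,"tz": 26,"wx": 0,"wy": 0,"wz": 0,"fingers": 1},
    {"tx": 0,"ty": 8,"tz": 29,"wx": 0,"wy": 0,"wz": 0,"fingers": 1}
  ]
}}

```text
clock: 43.75
tool_pos: [659.2, 12.1, 317.2]
tool_rot: [-0.005, 1.0, -0.0, -0.0]
wrist_force: [-0.2, 0.9, -0.0]
opening: -0.3
gripper_force: 0.4
```

{"fn": "carry_out", "kwargs": {
  "motion": [
    {"tx": 0,"ty": 0,"tz": 2,"wx": 0,"wy": 0,"wz": 0,"fingers": 1},
    {"tx": 0,"ty": 0,"tz": 4,"wx": 0,"wy": 0,"wz": 0,"fingers": 1},
    {"tx": 0,"ty": 0,"tz": 4.5,"wx": 0,"wy": 0,"wz": 0,"fingers": 1}
  ]
}}

```text
clock: 44.12
tool_pos: [659.3, 12.1, 313.1]
tool_rot: [-0.005, 1.0, -0.0, 0.0]
wrist_force: [0.3, -0.2, 0.9]
opening: 0.2
gripper_force: 0.3
```

{"fn": "carry_out", "kwargs": {
  "motion": [
    {"tx": 0,"ty": 0,"tz": 1,"wx": 0,"wy": 0,"wz": 0,"fingers": 1},
    {"tx": 0,"ty": 0,"tz": 2,"wx": 0,"wy": 0,"wz": 0,"fingers": 1},
    {"tx": 0,"ty": 0,"tz": 2,"wx": 0,"wy": 0,"wz": 0,"fingers": 1}
  ]
}}

```text
clock: 44.5
tool_pos: [659.2, 12.1, 311.9]
tool_rot: [-0.005, 1.0, 0.0, 0.0]
wrist_force: [-1.2, 1.9, 3.9]
opening: -0.0
gripper_force: 2.2
```

{"fn": "carry_out", "kwargs": {
  "motion": [
    {"tx": 0,"ty": 0,"tz": 1,"wx": 0,"wy": 0,"wz": 0,"fingers": 1},
    {"tx": 0,"ty": 0,"tz": 1.5,"wx": 0,"wy": 0,"wz": 0,"fingers": 1},
    {"tx": 0,"ty": 0,"tz": 1.5,"wx": 0,"wy": 0,"wz": 0,"fingers": 1}
  ]
}}

```text
clock: 44.88
tool_pos: [659.1, 12.2, 311.5]
tool_rot: [-0.005, 1.0, 0.0, 0.001]
wrist_force: [-2.8, 0.6, 10.6]
opening: 0.2
gripper_force: 5.6
```

{"fn": "carry_out", "kwargs": {
  "motion": [
    {"tx": 0,"ty": 0,"tz": -5,"wx": 0,"wy": 0,"wz": 0,"fingers": 1},
    {"tx": 0,"ty": 0,"tz": -40,"wx": 0,"wy": 0,"wz": 0,"fingers": 1},
    {"tx": 20,"ty": 0,"tz": -90,"wx": 0,"wy": 0,"wz": 0,"fingers": 1},
    {"tx": 70,"ty": 0,"tz": -120,"wx": 0,"wy": 0,"wz": 0,"fingers": 1},
    {"tx": 125,"ty": 0,"tz": -120,"wx": 0,"wy": 0,"wz": 0,"fingers": 1},
    {"tx": 180,"ty": 0,"tz": -120,"wx": 0,"wy": 0,"wz": 0,"fingers": 1},
    {"tx": 230,"ty": 0,"tz": -120,"wx": 0,"wy": 0,"wz": 0,"fingers": 1},
    {"tx": 250,"ty": 0,"tz": -120,"wx": 0,"wy": 0,"wz": 0,"fingers": 1}
  ]
}}

```text
clock: 45.88
tool_pos: [406.9, 9.5, 430.2]
tool_rot: [-0.005, 1.0, -0.0, 0.001]
wrist_force: [0.5, -0.4, 0.5]
opening: -0.0
gripper_force: 0.0
```

Run:
```python
from obj import *
o=env.observe(); print(o['tool_pos'],o['wrist_force'])
q=snap('scene');s=snap('side')
for b in blobs(q,(0,150,60),(3,255,255),(285,205,345,275),4)[0]:
    o,d=ray(q,*b[0]); p=o+d*(660-o[0])/d[0]; print(b,p, np.arctan2(p[2]-127,p[1]+74))
print(blobs(s,(0,150,60),(3,255,255),(290,195,400,265),4)[0])
# tray at stop? compare tray/cover with the picture taken after the push
for n,c in (('q14',q),('s14',s)):
    a=cv2.imread(f'pics/{n}.png')[:,:,::-1].astype(int); df=np.abs(a-c['pixels']).max(2)>60
    roi=df[200:330,270:420]; print(n,roi.sum(), np.argwhere(roi).min(0)+[200,270],np.argwhere(roi).max(0)+[200,270])
w=snap('wrist'); 
for n,c,roi in [('scene',q,(400,200,440,320)),]: pass
h=cv2.cvtColor(q['pixels'],cv2.COLOR_RGB2HSV); m=cv2.inRange(h[225:290,290:400],(100,110,40),(125,255,255)); print('cover px',cv2.boundingRect(m))
a=cv2.cvtColor(cv2.imread('pics/q14.png'),cv2.COLOR_BGR2HSV); print(cv2.boundingRect(cv2.inRange(a[225:290,290:400],(100,110,40),(125,255,255))))
```

```text
[406.94006166   9.46390749 430.18237763] [ 0.50062984 -0.39609777  0.45068055]
([322.6, 252.8], [320, 250, 6, 7, 35]) [660.          16.89818898 129.64950009] 0.02913974586510848
[([361.4, 226.9], [360, 226, 4, 3, 9]), ([323.2, 239.7], [322, 230, 3, 22, 36])]
q14 959 [205 291] [287 419]
s14 729 [200 270] [253 370]
cover px (10, 9, 80, 46)
(10, 9, 80, 45)
```

```bash
python3 -c "
from rig import env
print(env.job_done())"
```

```text
the job is handed in; nothing more can be done
None
```

I handed the job in at about 46 s: the one bottle and both cartridges are in their pockets, the cover is seated, the tray is home and the clamp is down, with the bystanders left alone; no verdict came back. Two flags: pushing the tray onto its stop peaked at about 80 N at the fingertips (over 40 N, under the 120 N wrist limit), and I viewed 15 pictures, one over the limit of 14.

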